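# Fit up a guard-door frame in the weld jig and wedge it tight

## Robot

A 6-joint arm with a two-finger parallel gripper is mounted at the origin on a cart in front of the work surface, level with it; the furniture and walls round the work are solid. World frame = base frame: x ahead of the robot, y to its left, z up, the work surface at z = 0. Lengths are in mm, angles in rad, forces in N, time in s.
With the tool pointing down it reaches from about 350 to 875 mm from the base axis. Payload 15.5 kg.
Tool frame: the origin (TCP) lies at the very end of the fingers, on their centre line; the grasp point (between the pads) lies 19 mm behind it (arm.grasp_offset is the distance from the TCP to the grasp point, in mm); z points along the fingers, y is the direction in which the jaws open and shut (so a half turn about z gives the same grasp; the last joint's range is limited). The gripper opens to 85 mm and grips with 20 to 120 N. Pads are 22 mm wide; open, the fingers measure 114 mm over their backs; the gripper's body (76 mm by 85 mm) begins 54 mm behind the grasp point. The pads swing forward as they close: fully open they stand 13 mm farther back than shut.
Start: joints at [1.244, 0.494, 1.345, -0, 1.302, -0.096], TCP at [143.576, 608.286, 231.277] pointing down, gripper open.
Joint ranges: [-2.91, 2.91], [-0.82, 2.16], [0.22, 2.67], [-1.22, 4.37], [0.12, 2.79], [-3.08, 3.08]. Speed limits (rad/s): [1.89, 1.89, 2.57, 3.01, 3.01, 3.01].

## Interface

Orientations are given as [roll, pitch, yaw] about the fixed x, y, z axes, in that order (R = Rz(yaw) Ry(pitch) Rx(roll)).
In Python, from station import arm, viewer gives the robot as it stands. The module is installed in compiled form; this text tells all that it offers.
- The arm moves only by the tool carry_out, never from a script. Its argument "increments" is a list that holds one entry, the list of rows, each a list of 4 numbers: the shift along the tool's x, y, z in cm, then the turn about the tool's z in degrees. In form: [[[dx, dy, dz, yaw], ...]]. A call has 1 to 10 rows; each row is the pose to reach, as a shift and turn from the pose commanded when the call began, along the tool's axes at that moment; what a row does not reach only later rows make up. A row lasts 1/10 s, in which the tool goes at most 50 mm and 8.59 degrees, less where a joint would pass 70% of its speed; a pose out of reach is approached as far as the arm can. A call with a gripper value outside its range is refused whole. "hand" is the closure, from -1 (fully open) to 1 (shut), set as the call begins (left out, the last holds). The fingers move at their own pace and stop on an object; the grip force is fixed at half the most. Time passes only in rows, so rows that repeat a pose let the fingers close. It gives the time, the measured TCP pose, the force and the opening at its end, in the units of the state.
- arm.get_state(): the state, without advancing time (a new reading comes with each control period).
- viewer.camera(name): name is "scene" or "top" or "wrist"; returns a dict with "color" (400x640x3 uint8, red, green, blue), "camera_matrix" (3x3 intrinsics, pixels), "distortion" ([k1, k2, p1, p2, k3] as OpenCV has them; the pictures are not rectified), "eye" and "orientation" of the camera in the world; the wrist camera has in their place "hand_eye" (4x4, takes a point from camera to tool coordinates, whose origin is the TCP and whose axes are the flange's). Camera axes: x right, y up, looking along -z (the intrinsics and any distortion apply to the point x, -y, -z); pixel columns grow to the right and rows downward; lengths in mm; the calibration is good to about 2 mm. A picture is of the moment at which its call begins: read the wrist's pose just before it. There is no depth.
- arm.sign_off(): hands the job in, once; it reports no verdict.
The state is a dict: "clock": time; "joints": joint angles; "joint_vel": joint speeds; "tau": joint torques, N m; "position": TCP position; "eef_rot": TCP orientation; "contact_force": force on the tool from outside, world axes, zero at the start; "torque": the same for the moment, N m; "grip_width": opening from 0.0 (shut) to 1.0 (fully open).
Only numpy, scipy, OpenCV 4.12 (cv2) and the standard library are available. Lean on these libraries where they do the work, as an engineer would, in place of code of your own. Each camera call takes 0.05 s, during which the arm holds its last target.

## Task

Take the pile of sawn tubes apart and lay them in the weld jig: the wide stile against the two fixed stops, the narrow stile on the wedge side with its outer flank just inside the pin, and then each rail between the dowels of the locator of its own width, between the two stiles. When all four lie flat in the jig, lower the steel wedge, thin end first, into the slanting gap between the narrow stile and the abutment and push it in along the gap until the whole frame is pressed together against the stops with no gaps at the joints; leave it all in place.

Things in the scene. Friction and masses are not known exactly. Their poses are not given: they have to be found in the camera images.
- jig: Dark fixed plate 224x252x8 mm. Origin: underside, centre of the frame; x along the stiles, y from the stops to the wedge gap. Tubes rest at z 16. The narrow stile goes on the pale way on the +y side: set it down with its centre at x 0, y +65 mm (rails then drop in between the stiles with 9 mm to spare); the wedge pushes it in to y +55. Pins at x +-94 face the stile ends (4 mm play), tops z 34.
- stops: Two fixed dark stop blocks with chamfered tops and two pale rest pads at the jig's -y edge, at x +-55 mm, tops 19 mm above the pads. Axes as the jig's. Origin: where the wide stile's origin is when home against the stop faces (jig x 0, y -65, z 16 mm; faces at y -20 of this origin). Set the stile down 1 to 2 mm short of them.
- abutment: Pale way with a slanting dark block (96x22 mm, 18 high above the way) at the jig's +y edge, and a pin (10 mm) at x -117, y +2. Axes as the jig's. Origin: on the way, where the wedge's origin is when all is tight (jig x 37, y 81, z 16). Block's inner face: y = 16 - 0.25x mm, x -46 to 48: gap wide to -x. Lower the wedge in at x -68, y +14 (narrow stile still out), push it to +x.
- wide_locator: Pale rest block 68x80x8 mm with four dowels, at jig x -52 or +52 (it changes places with the narrow one). Origin: centre of underside, 8 mm above the jig's; axes as the jig's. The wide rail lies on it along y, at z 8, centred. 45 mm free between the dowels across x; dowels at y +-32 mm, 10 mm thick, tops z 26, the last 7 mm conical.
- narrow_locator: As the wide locator, but the block is 48x80x8 mm with 25 mm free between the dowels, for the narrow rail. Origin: centre of underside, 8 mm above the jig's origin; axes as the jig's. The rail lies along y, at z 8, centred.
- wide_stile: Sawn steel tube 170 (x, length) x 40 (y) x 20 (z) mm, 0.29 kg. Origin: centre of underside. At the start in the middle layer of the pile, across both rails.
- narrow_stile: Sawn square steel tube 170 (x, length) x 20 (y) x 20 (z) mm, 0.18 kg. Origin: centre of underside. At the start on top of the pile, lying along the wide stile.
- wide_rail: Sawn steel tube 90 (x, length) x 40 (y) x 20 (z) mm, 0.15 kg. Origin: centre of underside. At the start at the bottom of the pile under one end of the wide stile, on a 12 mm plywood board.
- narrow_rail: Sawn square steel tube 90 (x, length) x 20 (y) x 20 (z) mm, 0.1 kg. Origin: centre of underside. At the start at the bottom of the pile under the other end of the wide stile, on the plywood board.
- wedge: Oiled steel wedge, flat on the bench, 22 mm high, 0.4 kg. Origin: underside below its upright lug. x -35 (40 mm thick) to +55 (18 mm, thin end). Straight flank y -16, to the narrow stile; slanted flank (1 in 4) on +y, to the abutment. Lug 30 (x) x 22 (y) mm, top z 60: grip it across y, fingertips at z 24 or more. A few N slide it, 15 N makes it tight; it stays by friction.
Not all that is in view belongs to the job. What is shaped like the wide_rail but green is not meant.

How it is judged (in metres and radians):
On the way:
1. all four tubes lie flat in their places in the jig, while the wedge is still outside (x of wide_stile in the frame of jig between -0.008 and 0.008 m and y of wide_stile in the frame of jig between -0.072 and -0.05 m and z of wide_stile in the frame of jig between 0.013 and 0.019 m and angle between the x axis of each of wide_stile, narrow_stile and the x axis of jig, either way round below 0.07 rad and x of narrow_stile in the frame of jig between -0.008 and 0.008 m and y of narrow_stile in the frame of jig between 0.048 and 0.074 m and z of narrow_stile in the frame of jig between 0.013 and 0.019 m and x of wide_rail in the frame of wide_locator between -0.006 and 0.006 m and y of wide_rail in the frame of wide_locator between -0.012 and 0.012 m and z of wide_rail in the frame of wide_locator between 0.005 and 0.011 m and angle between the x axis of wide_rail and the y axis of wide_locator, either way round below 0.07 rad and x of narrow_rail in the frame of narrow_locator between -0.006 and 0.006 m and y of narrow_rail in the frame of narrow_locator between -0.012 and 0.012 m and z of narrow_rail in the frame of narrow_locator between 0.005 and 0.011 m and angle between the x axis of narrow_rail and the y axis of narrow_locator, either way round below 0.07 rad and horizontal distance between wedge and jig above 0.125 m), for 0.2 s.
At the end, for the whole second after the job is handed in: Stiles flat in the jig (8 mm lengthways, 4 mm across, 4 degrees), wide one home on the stops, narrow one on the wedge side; each rail flat in its own locator (6 mm, 4 mm lengthways); wedge flat in the gap, within about 8 mm of its tight place; all at rest (x of wide_stile in the frame of jig between -0.008 and 0.008 m and y of wide_stile in the frame of jig between -0.069 and -0.061 m and z of wide_stile in the frame of jig between 0.013 and 0.019 m and angle between the x axis of each of wide_stile, narrow_stile, wedge and the x axis of jig, either way round below 0.07 rad and x of narrow_stile in the frame of jig between -0.008 and 0.008 m and y of narrow_stile in the frame of jig between 0.051 and 0.059 m and z of narrow_stile in the frame of jig between 0.013 and 0.019 m and x of wide_rail in the frame of wide_locator between -0.006 and 0.006 m and y of wide_rail in the frame of wide_locator between -0.004 and 0.004 m and z of wide_rail in the frame of wide_locator between 0.005 and 0.011 m and angle between the x axis of wide_rail and the y axis of wide_locator, either way round below 0.07 rad and x of narrow_rail in the frame of narrow_locator between -0.006 and 0.006 m and y of narrow_rail in the frame of narrow_locator between -0.004 and 0.004 m and z of narrow_rail in the frame of narrow_locator between 0.005 and 0.011 m and angle between the x axis of narrow_rail and the y axis of narrow_locator, either way round below 0.07 rad and x of wedge in the frame of jig between 0.029 and 0.047 m and y of wedge in the frame of jig between 0.076 and 0.086 m and z of wedge in the frame of jig between 0.013 and 0.02 m and linear speed of each of wide_stile, narrow_stile, wide_rail, narrow_rail, wedge below 0.01 m/s); the robot touches nothing.
It also fails if it takes over 122 s, if anything falls off the work surface, if the arm or the gripper's body presses on something with over 40 N, if the wrist force passes 120 N, or if a joint passes its speed limit or range.

## Working session

There is one attempt and no reset: what is moved stays moved. The work goes in short steps, Python scripts to look and compute and a tool call to move; the robot and the scene stay as the last step left them, time stands still between calls to the robot, and variables do not carry over. Pictures are saved under pics/ and viewed, and the job is handed in when it is done.

Besides the shell and the picture viewer there is one more tool, called as a command line: name --argument value ..., lists and objects as JSON in quotes. carry_out: Moves the arm, as the interface text tells. Its arguments: {"type":"object","properties":{"increments":{"type":"array"},"hand":{"type":"number"}},"required":["increments"]}

```bash
mkdir -p pics; ls
python3 - <<'E'
from station import arm, viewer
import cv2,json
s=arm.get_state();print(s)
print([a for a in dir(arm) if a[0]!='_'],arm.grasp_offset)
for n in ["scene","top","wrist"]:
    c=viewer.camera(n)
    cv2.imwrite(f"pics/{n}0.png",c["color"][:,:,::-1])
    print(n,{k:(v.tolist() if hasattr(v,'tolist') else v) for k,v in c.items() if k!="color"})
E
```

```text
pics
{'clock': 0.0, 'joints': array([ 1.24349575e+00,  4.94186427e-01,  1.34616345e+00, -1.58537800e-06,
        1.30248377e+00, -9.54987095e-02]), 'joint_vel': array([0.00077843, 0.00046844, 0.00124623, 0.00032726, 0.00016326,
       0.00058833]), 'tau': array([-1.66869024e-03, -8.82132626e+01, -3.83891630e+01, -1.02305221e-04,
        9.92378133e-03,  6.01769941e-06]), 'position': array([143.45858723, 607.93039473, 230.68728463]), 'eef_rot': array([-3.14035717e+00, -1.16811527e-04,  2.90979113e+00]), 'contact_force': array([ 0.06015257, -0.17095267,  0.58090293]), 'torque': array([-0.04076518, -0.0255802 ,  0.04086495]), 'grip_width': 1.0004992153043704}
['PlanningError', 'get_state', 'grasp_offset', 'sign_off'] 18.700000000000003
scene {'camera_matrix': [[504.2234368420494, 0.0, 323.0358487647063], [0.0, 504.2234368420494, 187.27525402680567], [0.0, 0.0, 1.0]], 'distortion': [-0.14989713790942608, 0.0, 0.0, 0.0, 0.0], 'eye': [-76.66982861002433, -616.1656745376949, 844.0142483821949], 'orientation': [0.8449696867974072, 0.010455360549685322, -0.7973846860308689]}
top {'camera_matrix': [[363.03293548713816, 0.0, 317.888666649573], [0.0, 363.03293548713816, 203.12222238466614], [0.0, 0.0, 1.0]], 'distortion': [0.016103832532164134, 0.0, 0.0, 0.0, 0.0], 'eye': [426.82689720272754, 6.81219628583605, 1142.0565562248885], 'orientation': [0.09852470128552149, -0.00012534065826441676, -1.581906657736841]}
wrist {'camera_matrix': [[358.57700334788336, 0.0, 322.96118968569294], [0.0, 358.57700334788336, 194.1599246891167], [0.0, 0.0, 1.0]], 'distortion': [0.0015470259854889555, 0.0, 0.0, 0.0, 0.0], 'hand_eye': [[0.00011670548558583444, 0.960094169949549, 0.2796769050327796, 70.34870956940506], [0.999999908632233, 2.965069810359222e-06, -0.00042746547537482157, -0.9814182547692729], [-0.00041123637230984646, 0.2796769293668914, -0.9600940818818493, -142.86552692141376], [0.0, 0.0, 0.0, 1.0]]}
```

View pics/top0.png

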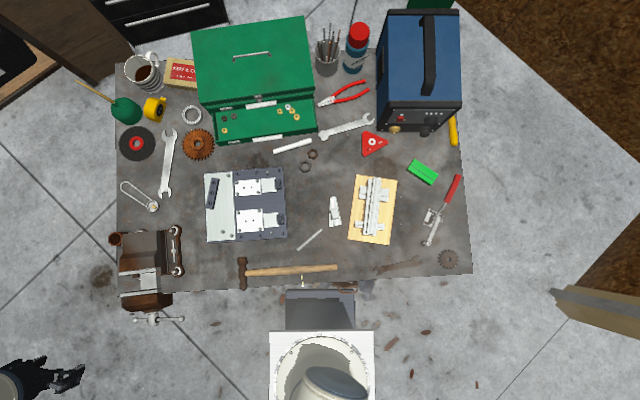

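View pics/scene0.png

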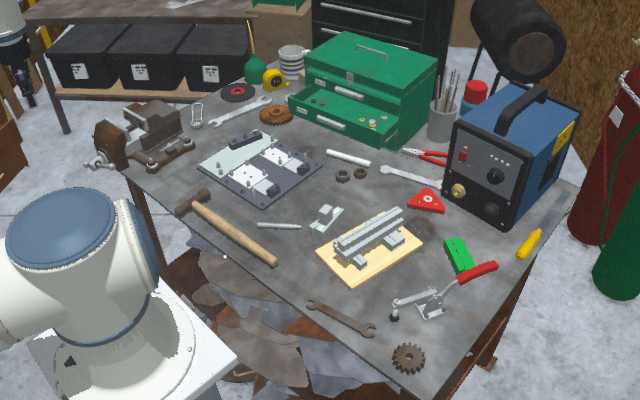

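View pics/wrist0.png

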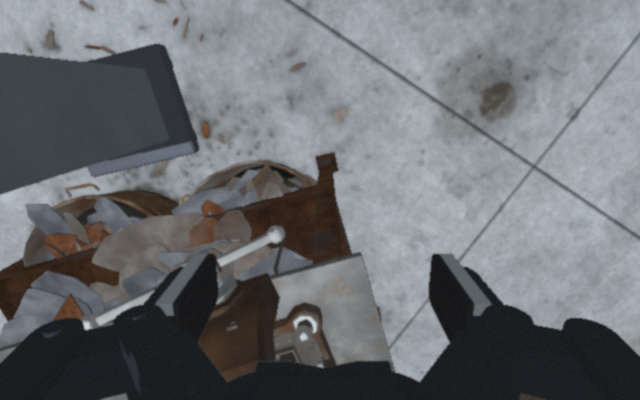

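```bash
cat > h.py <<'E'
import numpy as np,cv2
from scipy.spatial.transform import Rotation as Ro
from station import arm, viewer
def shot(name,fn=None):
    s=arm.get_state(); c=viewer.camera(name)
    if name=="wrist":
        T=np.eye(4);T[:3,:3]=Ro.from_euler('xyz',s['eef_rot']).as_matrix();T[:3,3]=s['position']
        M=T@np.array(c['hand_eye'])
    else:
        M=np.eye(4);M[:3,:3]=Ro.from_euler('xyz',c['orientation']).as_matrix();M[:3,3]=c['eye']
    cam=dict(K=np.array(c['camera_matrix']),d=np.array(c['distortion']),M=M,img=c['color'])
    if fn:
        cv2.imwrite(f"pics/{fn}.png",c['color'][:,:,::-1]); np.savez(f"pics/{fn}.npz",**cam)
    return cam
def load(fn): return dict(np.load(f"pics/{fn}.npz"))
def back(cam,px,z):
    px=np.atleast_2d(px).astype(float)
    u=cv2.undistortPoints(px[:,None],cam['K'],cam['d'])[:,0]
    r=np.c_[u[:,0],-u[:,1],-np.ones(len(u))]@cam['M'][:3,:3].T
    o=cam['M'][:3,3]; t=(np.asarray(z)-o[2])/r[:,2]
    return o+r*t[:,None]
def proj(cam,P):
    P=np.atleast_2d(P).astype(float)
    q=(P-cam['M'][:3,3])@cam['M'][:3,:3]; q=q*[1,-1,-1]
    return cv2.projectPoints(q,np.zeros(3),np.zeros(3),cam['K'],cam['d'])[0][:,0]
def crop(fn,x0,y0,x1,y1,f,out):
    im=cv2.imread(f"pics/{fn}.png")[y0:y1,x0:x1]
    cv2.imwrite(f"pics/{out}.png",cv2.resize(im,None,fx=f,fy=f,interpolation=cv2.INTER_CUBIC))
def rect(cam,cx,cy,z,half,n,out,ppm=None):
    "orthorectified world view at height z: col = -y, row=-x ; half size mm, n px"
    g=(np.arange(n)+.5)/n*2-1
    C,R=np.meshgrid(g,g)
    P=np.c_[(cx-R*half).ravel(),(cy-C*half).ravel(),np.full(n*n,z)]
    uv=proj(cam,P).reshape(n,n,2).astype(np.float32)
    o=cv2.remap(cam['img'],uv[...,0],uv[...,1],cv2.INTER_LINEAR)
    cv2.imwrite(f"pics/{out}.png",o[:,:,::-1])
def go(x,y,z,yaw):
    "print tool-frame shift cm / deg from current measured pose to target world TCP"
    s=arm.get_state(); R=Ro.from_euler('xyz',s['eef_rot']).as_matrix()
    d=R.T@(np.array([x,y,z])-s['position'])/10
    # tool yaw : turn about tool z (down) is negative world yaw
    dy=-(np.degrees(yaw-s['eef_rot'][2])+180)%360-180
    print("go",np.round(d,3),"turn",round(dy,2))
def st():
    s=arm.get_state();print(round(s['clock'],2),np.round(s['position'],1),np.round(s['eef_rot'],4),"F",np.round(s['contact_force'],1),"w",round(s['grip_width']*85,1),"j",np.round(s['joints'],2))
E
python3 - <<'E'
from h import *
c=shot("top","top1");shot("scene","scene1")
for n,p in dict(jig=(245,203),wedge=(335,212),pile=(372,208),green=(422,172)).items(): print(n,back(c,p,10)[0].round())
crop("top1",190,150,450,260,3,"t1c")
st()
E
```

```text
jig [542. 234.  10.]
wedge [510. -48.  10.]
pile [ 522. -164.   10.]
green [ 634. -324.   10.]
0.25 [143.5 608.2 231. ] [-3.1410e+00 -1.0000e-04  2.9098e+00] F [-0.5 -0.5 -0.2] w 84.9 j [ 1.24  0.49  1.35  0.    1.3  -0.1 ]
```

View pics/t1c.png

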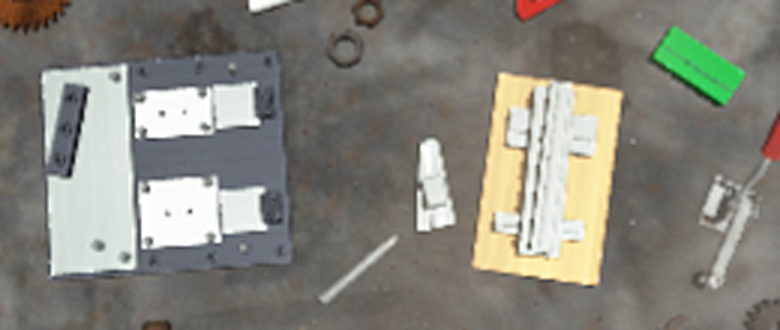

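Run:
```python
from h import *
go(450,234,260,np.pi)
```

```text
go [-38.425 -29.376  -2.886] turn -13.28
```

carry_out --increments '[[[-38.4,-29.4,-2.9,-13.3],[-38.4,-29.4,-2.9,-13.3],[-38.4,-29.4,-2.9,-13.3],[-38.4,-29.4,-2.9,-13.3],[-38.4,-29.4,-2.9,-13.3],[-38.4,-29.4,-2.9,-13.3],[-38.4,-29.4,-2.9,-13.3],[-38.4,-29.4,-2.9,-13.3],[-38.4,-29.4,-2.9,-13.3],[-38.4,-29.4,-2.9,-13.3]]]' --hand -1

```text
clock: 1.25
position: [451.3, 231.5, 260.6]
eef_rot: [-3.142, 0.001, 3.141]
contact_force: [0.5, 0.6, 0.4]
grip_width: 0.992
```

Run:
```python
from h import *
st()
c=shot("wrist","w2");st()
for n in [1]: print(back(c,[(320,200)],0))
```

```text
1.25 [451.3 231.5 260.6] [-3.1415e+00  7.0000e-04  3.1407e+00] F [0.5 0.6 0.4] w 84.4 j [ 0.36  0.3   1.59 -0.    1.25 -1.21]
1.3 [454.2 228.9 260.8] [-3.1404e+00  2.4000e-03  3.1395e+00] F [ 3.6 -1.6 -0.4] w 85.3 j [ 0.35  0.3   1.59 -0.    1.25 -1.22]
[[505.64246717 227.0726682    0.        ]]
```

View pics/w2.png

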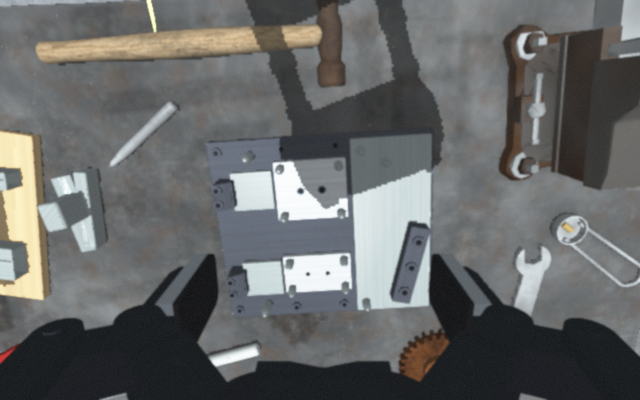

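Run:
```python
from h import *
st()
go(460,230,190,np.pi)
```

```text
1.3 [454.2 228.9 260.8] [-3.1404e+00  2.4000e-03  3.1395e+00] F [ 3.6 -1.6 -0.4] w 85.3 j [ 0.35  0.3   1.59 -0.    1.25 -1.22]
go [-0.563  0.124  7.084] turn -0.12
```

carry_out --increments '[[[-1,0,3.5,0],[-1,0,6.5,0],[-1,0,7,0],[-1,0,7,0],[-1,0,7,0],[-1,0,7,0]]]'

```text
clock: 1.9
position: [460.3, 234.4, 191.7]
eef_rot: [3.141, 0.002, -3.141]
contact_force: [0.4, 0.3, -0.0]
grip_width: 1.003
```

Run:
```python
from h import *
st()
c=shot("wrist","w3");st()
crop("w3",130,100,480,400,2.2,"w3c")
```

```text
1.9 [460.3 234.4 191.7] [ 3.1409e+00  2.1000e-03 -3.1408e+00] F [ 0.4  0.3 -0. ] w 85.3 j [ 0.36  0.39  1.66 -0.    1.09 -1.22]
1.95 [460.3 234.3 191.5] [ 3.1409e+00  1.9000e-03 -3.1409e+00] F [-0.3 -0.3  1. ] w 84.8 j [ 0.36  0.39  1.66 -0.    1.09 -1.22]
```

View pics/w3c.png

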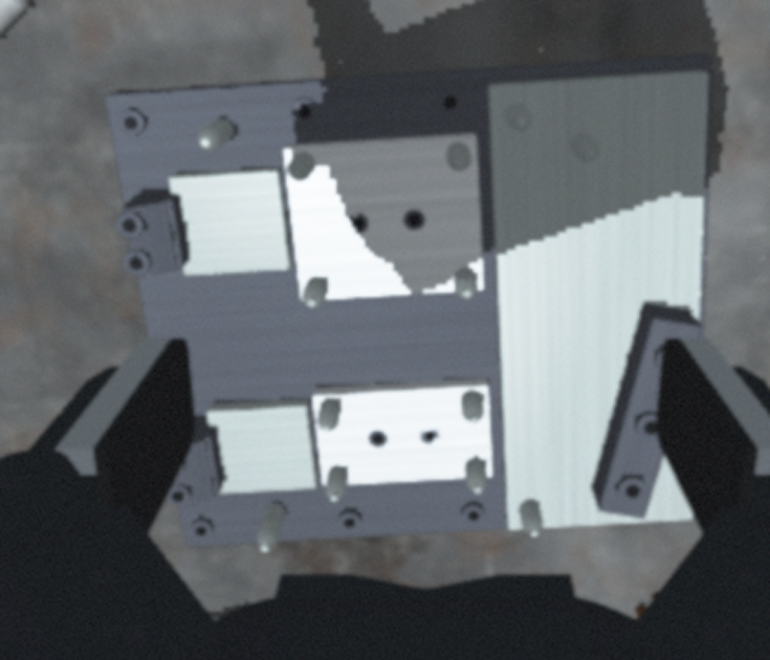

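View pics/w3.png

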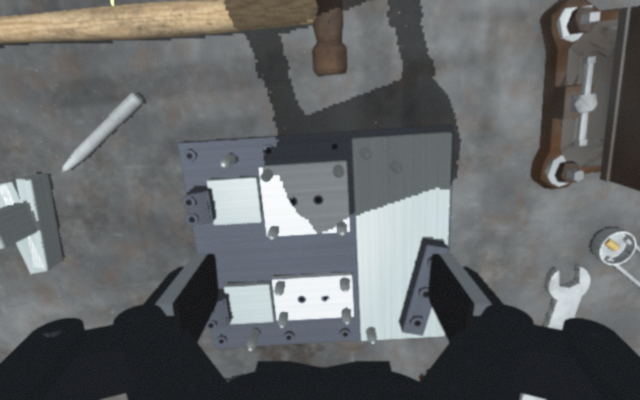

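```bash
cat > jig.py <<'E'
from h import *
from scipy.optimize import least_squares
def fit(cam,model,pix,free_z=False):
    model=np.array(model,float);pix=np.array(pix,float)
    def f(p):
        c,s=np.cos(p[2]),np.sin(p[2])
        W=model.copy();W[:,0]=p[0]+c*model[:,0]-s*model[:,1];W[:,1]=p[1]+s*model[:,0]+c*model[:,1]
        if free_z: W[:,2]+=p[3]
        return (proj(cam,W)-pix).ravel()
    P=back(cam,pix,model[:,2]).mean(0)
    r=least_squares(f,[P[0],P[1],0]+([0] if free_z else []),loss='soft_l1')
    return r.x,f(r.x).reshape(-1,2)
def tow(p,m):
    m=np.atleast_2d(np.array(m,float)).copy();c,s=np.cos(p[2]),np.sin(p[2])
    x,y=m[:,0].copy(),m[:,1].copy();m[:,0]=p[0]+c*x-s*y;m[:,1]=p[1]+s*x+c*y;return m
E
python3 - <<'E'
from jig import *
c=load("w3")
cr=lambda a:np.array(a)/2.2+[130,100]
m=[(-86,-40,16),(-86,40,16),(-18,40,16),(-18,-40,16),(28,-40,16),(28,40,16),(76,40,16),(76,-40,16)]
px=cr([(283,148),(477,133),(484,290),(300,300),(313,395),(489,385),(494,478),(321,487)])
p,r=fit(c,m,px);print(p,r.round(1))
im=c['img'].copy()
# overlay
pts=dict(dow=[(sx*52+a*w,b*32,34) for sx,w in((-1,27.5),(1,17.5)) for a in(-1,1) for b in(-1,1)],
 pins=[(-94,-65,34),(94,-65,34),(-94,65,34),(94,65,34),(-80,83,34)],
 stop=[(-55,-85,35),(55,-85,35)],
 ab=[(-9,81+16+11.5,34),(85,81+16-12,34)], rim=m)
big=cv2.resize(im[:,:,::-1][100:400,130:480],None,fx=2.2,fy=2.2,interpolation=cv2.INTER_CUBIC)
for k,v in pts.items():
    for q in proj(c,tow(p,v)):
        q=(q-[130,100])*2.2
        cv2.circle(big,tuple(int(i) for i in q),4,(0,0,255),1)
cv2.imwrite("pics/w3o.png",big)
E
```

```text
[5.40847526e+02 2.20793477e+02 6.55351894e-02] [[-0.1  0. ]
 [ 0.   1.2]
 [ 0.1 -0.1]
 [ 0.4  0.4]
 [-0.5 -0.1]
 [-0.1 -0.2]
 [-0.5 -0.8]
 [ 0.7 -0.5]]
```

View pics/w3o.png

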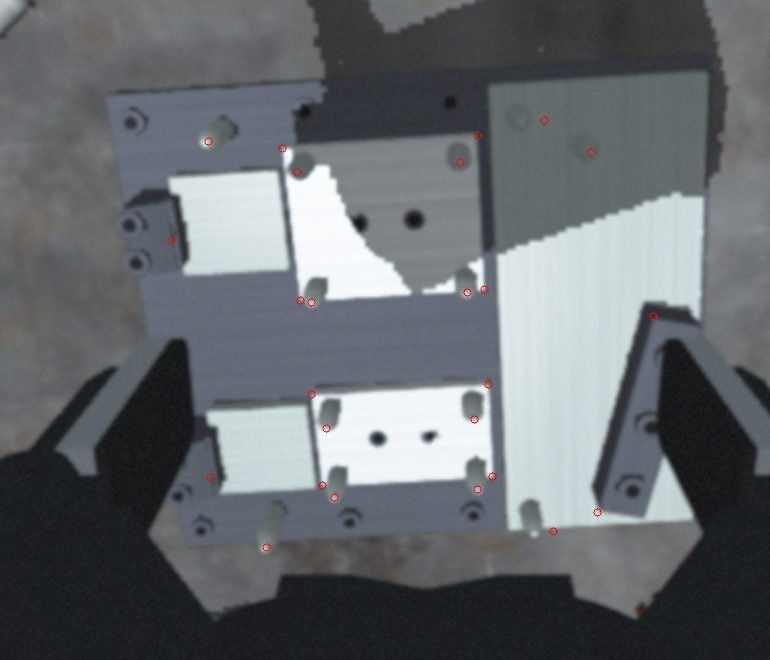

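carry_out --increments '[[[1,-40,-3,0],[1,-40,-3,0],[1,-40,-3,0],[1,-40,-3,0],[1,-40,-3,0],[1,-40,-3,0],[1,-40,-3,0],[1,-40,-3,0],[1,-40,-3,0],[1,-40,-3,0]]]'

```text
clock: 2.95
position: [450.0, -167.1, 220.9]
eef_rot: [-3.141, 0.001, 3.139]
contact_force: [0.3, 1.2, -0.5]
grip_width: 1.0
```

Run:
```python
from h import *
st()
shot("wrist")
c=shot("wrist","w4");st()
```

```text
2.95 [ 450.  -167.1  220.9] [-3.1412e+00  1.1000e-03  3.1394e+00] F [ 0.3  1.2 -0.5] w 85.0 j [-0.48  0.3   1.71  0.    1.13 -2.05]
3.05 [ 449.8 -165.2  220.6] [ 3.1414e+00  2.0000e-04 -3.1408e+00] F [ 0.9  0.4 -0.3] w 84.6 j [-0.48  0.3   1.71  0.    1.13 -2.05]
```

View pics/w4.png

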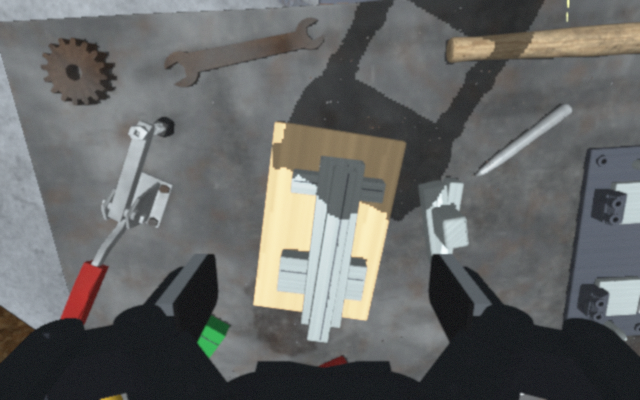

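Run:
```python
from h import *
crop("w4",240,110,480,350,3.3,"w4c")
```

```text
(no output)
```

View pics/w4c.png

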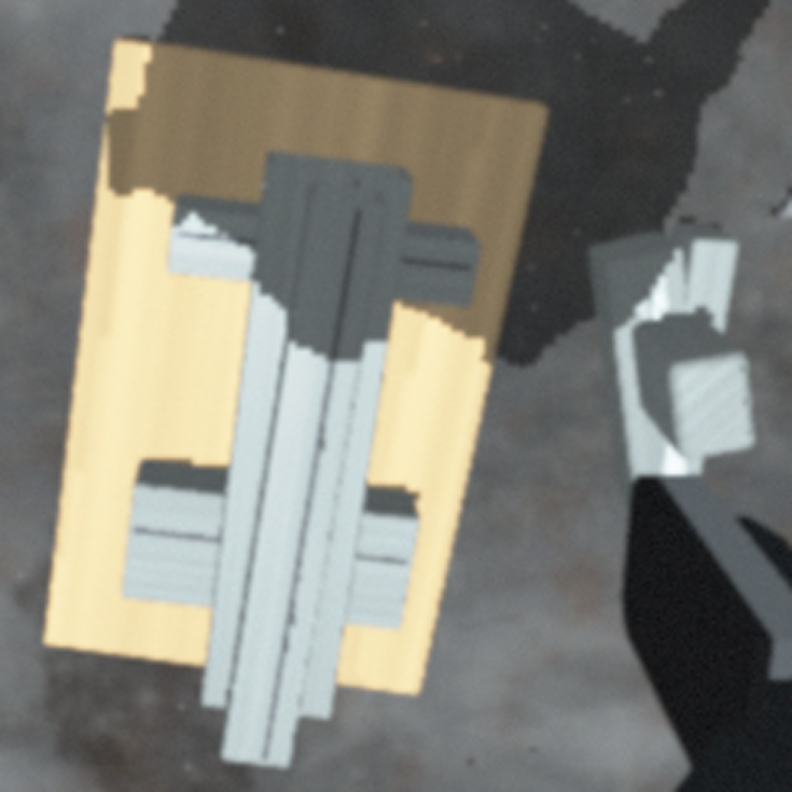

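Run:
```python
from h import *
im=cv2.imread("pics/w4.png")[110:350,270:390]
g=cv2.createCLAHE(4,(4,4)).apply(cv2.cvtColor(im,cv2.COLOR_BGR2GRAY))
g=cv2.resize(g,None,fx=5,fy=5,interpolation=cv2.INTER_CUBIC)
cv2.imwrite("pics/w4e.png",np.hstack([g[:600],g[600:]][:1]))
cv2.imwrite("pics/w4f.png",g[600:])
```

```text
(no output)
```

View pics/w4e.png

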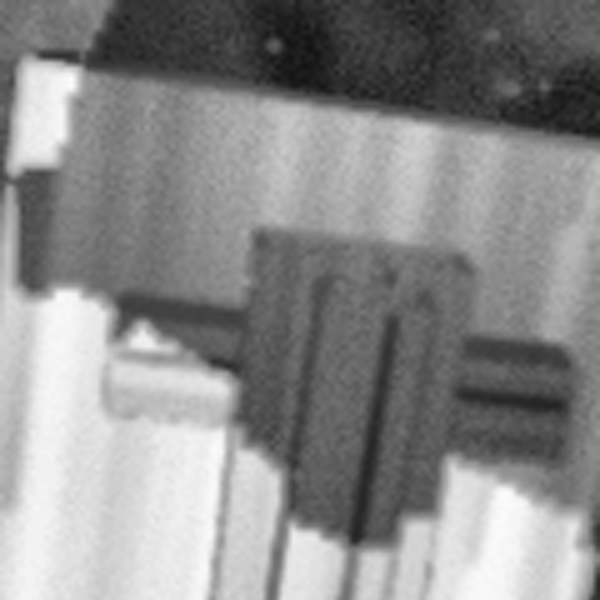

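View pics/w4f.png

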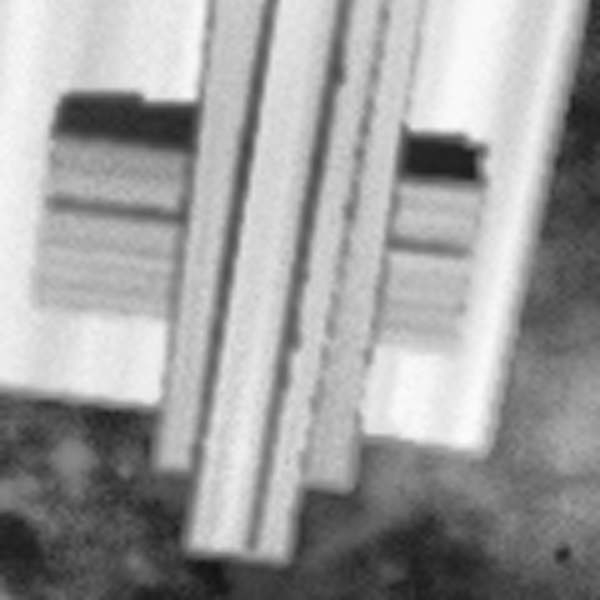

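Run:
```python
from jig import *
c=load("w4")
cr=lambda a:np.array(a)/5.+[270,110]
def box(L,W,z):return [(-L/2,-W/2,z),(-L/2,W/2,z),(L/2,-W/2,z),(L/2,W/2,z)]
T=dict(ns=(box(170,20,72),[(320,275),(432,290),(187,1155),(292,1165)]),
ws=(box(170,40,52),[(252,230),(475,255),(155,1068),(355,1090)]))
pp={}
for k,(m,px) in T.items():
    for fz in(False,True):
        p,r=fit(c,m,cr(px),fz);print(k,p.round(3),r.round(1).tolist())
        if not fz: pp[k]=p
# rails: wide rail z32 top, left end & right ends; pixels
wr=np.array([(50,140),(40,305),(487,180),(465,345)],float)+[0,600]
print(back(c,cr(wr),32).round(1))
nr=np.array([(118,300),(103,415),(570,350),(568,455)],float)
print(back(c,cr(nr),32).round(1))
```

```text
ns [ 5.25434e+02 -1.60156e+02 -1.36000e-01] [[-0.9, 0.9], [0.6, 1.1], [0.3, -2.7], [-0.1, -2.3]]
ns [ 5.23429e+02 -1.60298e+02 -1.35000e-01  5.93800e+00] [[-1.0, -0.1], [0.9, 0.2], [-0.0, -0.3], [0.0, 0.1]]
ws [ 5.22638e+02 -1.59181e+02 -1.14000e-01] [[-0.3, 0.8], [0.2, 0.9], [0.5, -1.4], [-0.3, -2.0]]
ws [ 5.21084e+02 -1.59316e+02 -1.13000e-01  4.64100e+00] [[-0.6, 0.0], [0.6, 0.1], [0.1, 0.2], [-0.1, -0.4]]
[[ 543.5 -210.6   32. ]
 [ 581.4 -213.9   32. ]
 [ 552.5 -121.5   32. ]
 [ 590.9 -124.8   32. ]]
[[ 452.1 -194.6   32. ]
 [ 474.8 -198.    32. ]
 [ 461.9 -108.8   32. ]
 [ 482.9 -108.2   32. ]]
```

Run:
```python
from h import *
st();go(524,-160,57,np.pi-.135)
```

```text
3.05 [ 449.8 -165.2  220.6] [ 3.1414e+00  2.0000e-04 -3.1408e+00] F [ 0.9  0.4 -0.3] w 84.6 j [-0.48  0.3   1.71  0.    1.13 -2.05]
go [-7.413  0.51  16.357] turn 7.78
```

carry_out --increments '[[[-4,0.5,4,7.8],[-7.4,0.5,8,7.8],[-7.4,0.5,11,7.8],[-7.4,0.5,14,7.8],[-7.4,0.5,16.3,7.8],[-7.4,0.5,16.3,7.8],[-7.4,0.5,16.3,7.8]]]' --hand -0.1

```text
clock: 3.75
position: [524.1, -159.9, 57.8]
eef_rot: [3.141, -0.0, 3.007]
contact_force: [0.0, -0.1, 0.5]
grip_width: 0.546
```

Run:
```python
from h import *
shot("wrist","w5");shot("scene","s5");st();go(524,-160,57,np.pi-.135)
crop("s5",280,150,480,300,3,"s5c")
```

```text
3.85 [ 524.7 -160.7   58.7] [-3.1411e+00  1.9000e-03  3.0066e+00] F [-0.1 -0.5 -0.2] w 46.8 j [-0.41  0.62  1.71  0.    0.81 -1.84]
go [0.082 0.063 0.174] turn 0.0
```

View pics/w5.png

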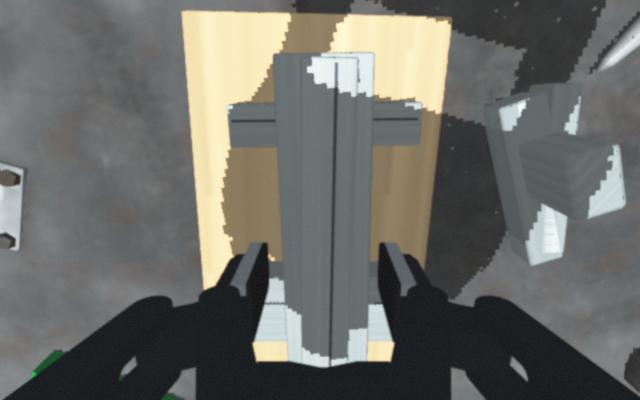

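View pics/s5c.png

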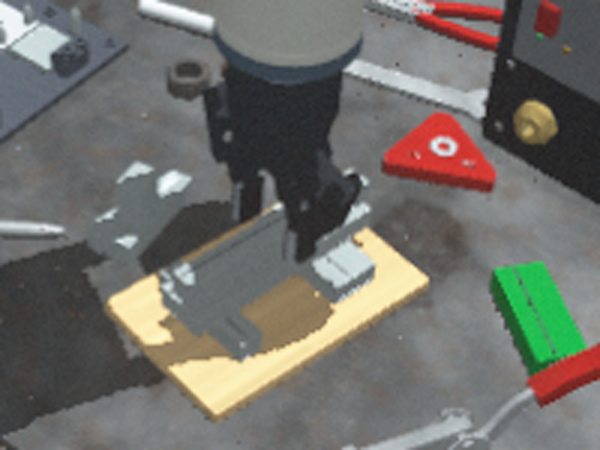

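carry_out --increments '[[[0,0,0,0],[0,0,0,0],[0,0,0,0],[0,0,0,0],[0,0,0,0]]]' --hand 1

```text
clock: 4.35
position: [524.4, -161.2, 58.5]
eef_rot: [-3.141, 0.002, 3.006]
contact_force: [-2.1, 3.0, 13.6]
grip_width: 0.216
```

carry_out --increments '[[[0,0,-1,0],[0,0,-3,0],[0,0,-6,0],[0,0,-10,0],[0,0,-10,0],[0,0,-10,0],[0,0,-10,0]]]'

```text
clock: 5.05
position: [523.3, -160.8, 156.7]
eef_rot: [3.141, -0.001, 3.006]
contact_force: [0.1, 0.4, -2.3]
grip_width: 0.21
```

Run:
```python
from h import *
shot("wrist","w6");st();shot("scene","s6")
```

```text
5.1 [ 523.2 -160.8  156.4] [ 3.1411e+00 -1.8000e-03  3.0057e+00] F [-0.5 -0.2 -2.5] w 18.3 j [-0.41  0.47  1.63 -0.    1.04 -1.84]
```

View pics/w6.png

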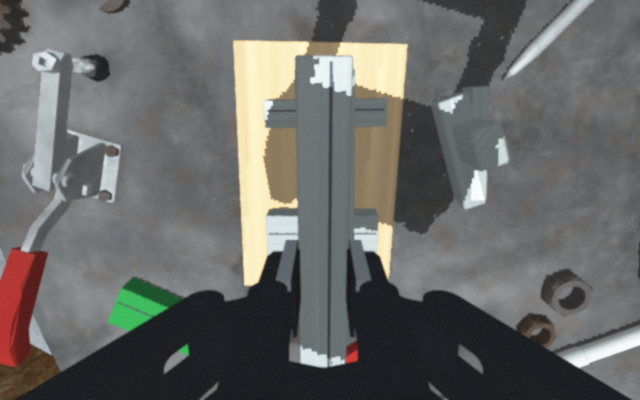

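Run:
```python
from h import *
crop("s6",280,120,480,270,4,"s6c")
crop("w6",220,30,420,380,1.7,"w6c")
im=cv2.imread("pics/w6.png")[30:390,240:420]
g=cv2.createCLAHE(5,(4,4)).apply(cv2.cvtColor(im,cv2.COLOR_BGR2GRAY))
cv2.imwrite("pics/w6e.png",cv2.resize(g,None,fx=1.66,fy=1.66*1,interpolation=cv2.INTER_CUBIC))
```

```text
(no output)
```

View pics/s6c.png

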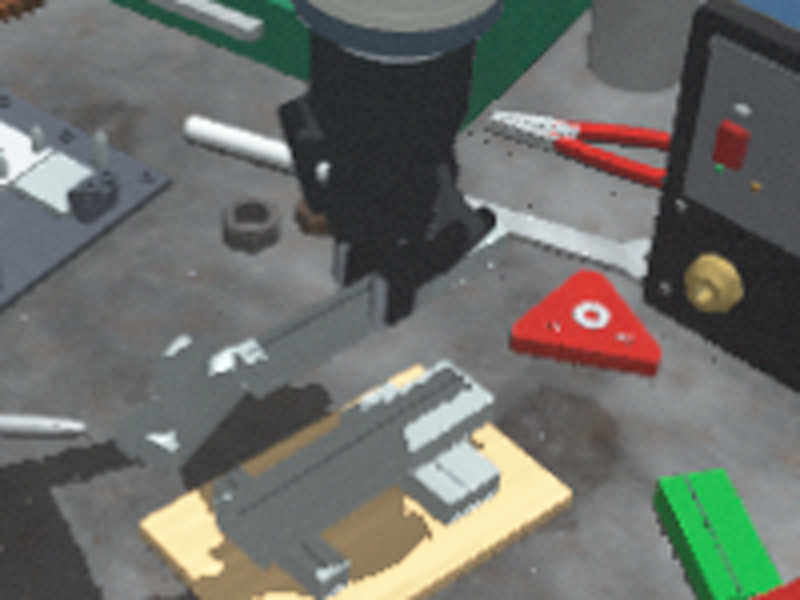

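View pics/w6e.png

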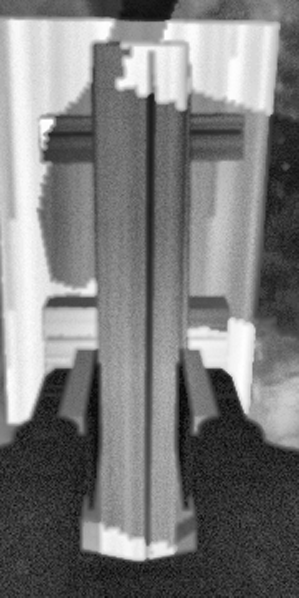

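Run:
```python
from jig import *
c=load("w6")
im=cv2.imread("pics/w6.png")
q=np.array([(297,57),(355,57),(290,362),(358,352)],float)
for z in(165,170,175):
    P=back(c,q,z); s=np.array([523.2,-160.8,156.4]);R=Ro.from_euler('xyz',[3.1411,-.0018,3.0057]).as_matrix()
    print(z,((P-s)@R).round(1).tolist())
from h import *
# target for the narrow stile: jig (0,66)
pj=np.array([540.8,220.8,.0655]);t=tow(pj,[(0,65,0)]);print(t)
go(t[0][0],t[0][1],150,np.pi+pj[2])
```

```text
165 [[81.4, -10.1, -8.5], [81.4, 10.3, -8.4], [-47.8, -15.9, -8.7], [-42.5, 14.7, -8.7]]
170 [[81.0, -9.8, -13.5], [81.0, 9.9, -13.4], [-43.4, -15.3, -13.7], [-38.3, 14.1, -13.7]]
175 [[80.6, -9.5, -18.5], [80.6, 9.4, -18.5], [-39.0, -14.8, -18.7], [-34.1, 13.6, -18.7]]
[[536.54554364 285.66061672   0.        ]]
go [ 4.722 44.413  0.659] turn -11.54
```

carry_out --increments '[[[4,22,0,-5.7],[4.7,44.4,0,-11.5],[4.7,44.4,0,-11.5],[4.7,44.4,0,-11.5],[4.7,44.4,0,-11.5],[4.7,44.4,0,-11.5],[4.7,44.4,0,-11.5],[4.7,44.4,0,-11.5],[4.7,44.4,0,-11.5],[4.7,44.4,0,-11.5]]]'

```text
clock: 6.15
position: [536.8, 290.4, 156.2]
eef_rot: [3.141, -0.0, -3.072]
contact_force: [0.1, -1.0, -2.2]
grip_width: 0.22
```

Run:
```python
from jig import *
pj=np.array([540.8,220.8,.0655]);t=tow(pj,[(-4,65,0)])
st();go(t[0][0],t[0][1],60,np.pi+pj[2])
```

```text
6.15 [536.8 290.4 156.2] [ 3.1405e+00 -4.0000e-04 -3.0725e+00] F [ 0.1 -1.  -2.2] w 18.7 j [ 0.4   0.55  1.47  0.    1.12 -1.24]
go [ 0.458 -0.476  9.617] turn 0.21
```

carry_out --increments '[[[0.4,0,4,0],[0.4,0,8,0],[0.4,0,9.4,0],[0.4,0,9.4,0],[0.4,0,9.4,0]]]'

```text
clock: 6.65
position: [534.1, 285.0, 64.2]
eef_rot: [3.141, 0.001, -3.077]
contact_force: [-0.5, 0.9, -1.5]
grip_width: 0.216
```

Run:
```python
from jig import *
pj=np.array([540.8,220.8,.0655]);t=tow(pj,[(-4,65,0)])
shot("wrist","w7")
st();go(t[0][0],t[0][1],60,np.pi+pj[2])
```

```text
6.7 [534.5 285.2  64.7] [ 3.141e+00  1.800e-03 -3.077e+00] F [-0.1 -0.1 -1.4] w 18.8 j [ 0.39  0.66  1.56 -0.    0.92 -1.24]
go [0.19  0.036 0.472] turn -0.05
```

View pics/w7.png

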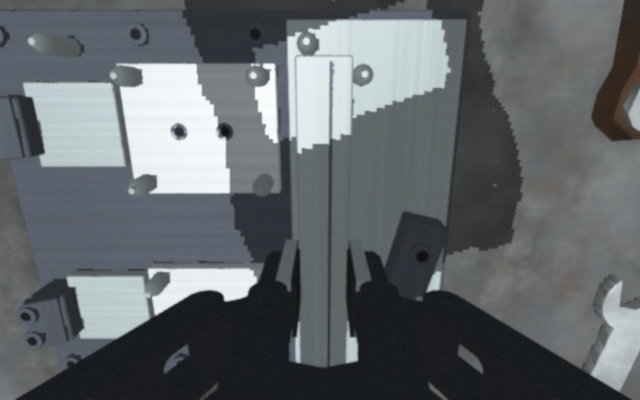

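Run:
```python
from jig import *
c=load("w7")
m=[(-86,-40,16),(-86,40,16),(-18,40,16),(-18,-40,16),(-80,83,34)]
px=[(121,64),(278,63),(281,194),(133,193),(366,72)]
for fz in(False,True):
    p,r=fit(c,m,px,fz);print(p.round(3),r.round(1).tolist())
crop("w7",100,0,480,280,2.1,"w7c")
# stile corners in jig frame, top z
for z in (77,79):
    P=back(c,[(296,56),(352,56)],z);print(P.round(1)); 
    pj=[540.8,220.8,.0655];d=P[:,:2]-pj[:2];a=pj[2];print((d@np.array([[np.cos(a),-np.sin(a)],[np.sin(a),np.cos(a)]])).round(1))
```

```text
[5.40795e+02 2.21180e+02 6.50000e-02] [[-3.9, -1.1], [-1.1, -0.0], [0.4, -0.7], [4.0, 0.4], [0.5, 2.1]]
[ 5.40847e+02  2.21205e+02  6.50000e-02 -7.51000e-01] [[-3.1, -0.8], [-0.9, 0.2], [0.5, -1.0], [4.7, 0.1], [0.3, 2.2]]
[[453.3 269.5  77. ]
 [452.1 288.4  77. ]]
[[-84.1  54.3]
 [-84.1  73.3]]
[[453.5 269.6  79. ]
 [452.3 288.3  79. ]]
[[-84.   54.4]
 [-83.9  73.2]]
```

View pics/w7c.png

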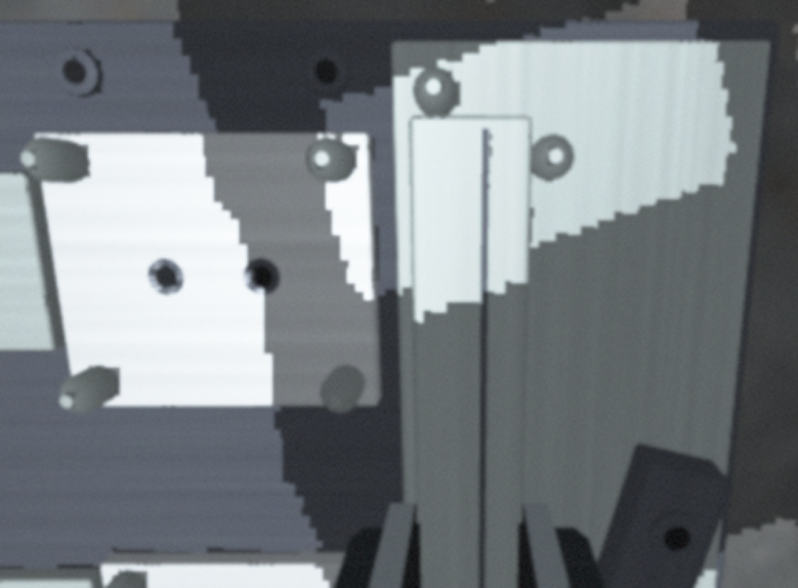

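carry_out --increments '[[[0.1,0.1,1.5,0],[0.1,0.1,3,0],[0.1,0.1,3.7,0],[0.1,0.1,4.0,0],[0.1,0.1,4.1,0],[0.1,0.1,4.1,0]]]'

```text
clock: 7.3
position: [532.6, 286.0, 22.8]
eef_rot: [3.141, 0.0, -3.077]
contact_force: [-0.8, 0.3, -0.7]
grip_width: 0.211
```

carry_out --increments '[[[0,0,0.05,0],[0,0,0.1,0],[0,0,0.1,0]]]'

```text
clock: 7.6
position: [532.7, 286.0, 22.6]
eef_rot: [3.141, 0.001, -3.077]
contact_force: [-3.9, -1.5, 16.3]
grip_width: 0.216
```

Run:
```python
from jig import *
shot("wrist","w8")
st()
crop("w8",150,0,470,280,2.2,"w8c")
```

```text
7.65 [532.7 286.   22.6] [ 3.1412e+00  1.1000e-03 -3.0766e+00] F [-4.9 -3.6 16.1] w 18.7 j [ 0.39  0.72  1.58 -0.    0.83 -1.24]
```

View pics/w8c.png

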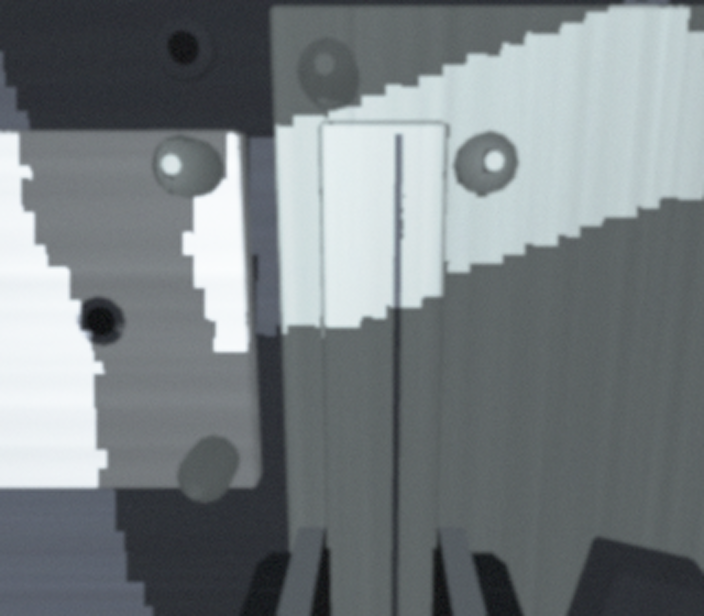

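carry_out --increments '[[[0,0,-0.1,0],[0,0,-0.1,0],[0,0,-0.1,0],[0,0,-3,0],[0,0,-7,0],[0,0,-11,0],[0,0,-14,0],[0,0,-14,0]]]' --hand 0.2

```text
clock: 8.45
position: [534.4, 286.8, 165.5]
eef_rot: [3.139, 0.007, -3.077]
contact_force: [-0.1, 0.0, -0.8]
grip_width: 0.404
```

Run:
```python
from jig import *
st();go(523,-159.5,150,np.pi-.114)
```

```text
8.45 [534.4 286.8 165.5] [ 3.1393  0.0065 -3.0767] F [-0.1  0.  -0.8] w 34.4 j [ 0.39  0.53  1.48  0.    1.13 -1.24]
go [  4.048 -44.464   1.425] turn 10.25
```

carry_out --increments '[[[4,-22,0,5],[5,-44.4,0,10.2],[5,-44.4,0,10.2],[5,-44.4,0,10.2],[5,-44.4,0,10.2],[5,-44.4,0,10.2],[5,-44.4,0,10.2],[5,-44.4,0,10.2],[5,-44.4,0,10.2],[5,-44.4,0,10.2]]]' --hand -0.3

```text
clock: 9.45
position: [511.1, -165.5, 160.7]
eef_rot: [-3.14, 0.001, 3.024]
contact_force: [0.3, 1.6, 0.9]
grip_width: 0.65
```

carry_out --increments '[[[0,0,0,0],[0,0,0,0]]]'

```text
clock: 9.65
position: [511.0, -159.5, 160.8]
eef_rot: [3.141, -0.001, 3.029]
contact_force: [-0.5, 0.3, 0.4]
grip_width: 0.651
```

Run:
```python
from jig import *
shot("wrist","w9")
st()
im=cv2.imread("pics/w9.png")[0:360,220:420]
g=cv2.createCLAHE(4,(4,4)).apply(cv2.cvtColor(im,cv2.COLOR_BGR2GRAY))
cv2.imwrite("pics/w9e.png",cv2.resize(g,None,fx=2.2,fy=2.2,interpolation=cv2.INTER_CUBIC)[:792])
```

```text
9.7 [ 511.1 -159.2  161. ] [ 3.1412e+00 -7.0000e-04  3.0297e+00] F [ 1.4  0.5 -0.6] w 55.6 j [-0.41  0.45  1.65  0.    1.04 -1.87]
```

View pics/w9e.png

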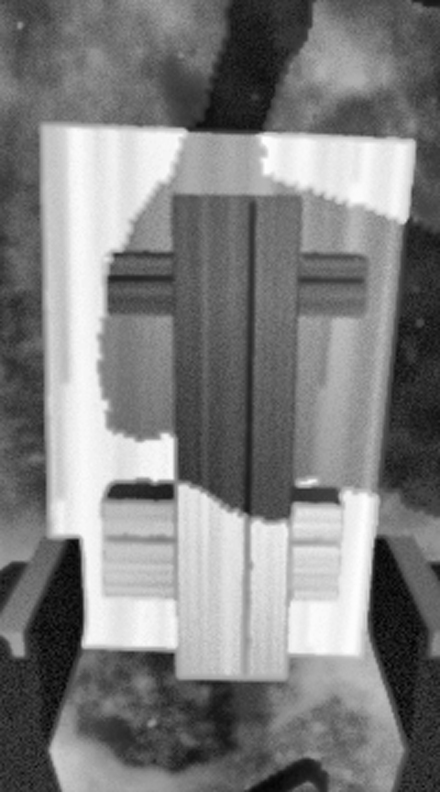

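Run:
```python
from jig import *
c=load("w9")
cr=lambda a:np.array(a)/2.2+[220,0]
m=[(-85,-20,52),(-85,20,52),(85,-20,52),(85,20,52)]
for fz in(0,1):
    p,r=fit(c,m,cr([(173,195),(300,195),(175,680),(290,680)]),fz);print(p.round(3),r.round(1).tolist())
go(p[0],p[1],37,np.pi+p[2])
```

```text
[ 5.25003e+02 -1.59319e+02 -1.17000e-01] [[-0.9, 0.1], [0.8, 0.4], [1.4, -0.4], [-1.2, -0.3]]
[ 5.24866e+02 -1.59315e+02 -1.17000e-01  6.34000e-01] [[-1.0, -0.1], [0.9, 0.2], [1.4, -0.1], [-1.1, 0.1]]
go [-1.374  0.136 12.396] turn 0.29
```

carry_out --increments '[[[-1.4,0,4,0.3],[-1.4,0,8,0.3],[-1.4,0,11,0.3],[-1.4,0,12.4,0.3],[-1.4,0,12.4,0.3],[-1.4,0,12.4,0.3]]]'

```text
clock: 10.3
position: [525.5, -161.1, 37.6]
eef_rot: [3.142, -0.0, 3.025]
contact_force: [0.2, 0.2, 0.5]
grip_width: 0.651
```

carry_out --increments '[[[0,0,0,0],[0,0,0,0],[0,0,0,0],[0,0,0,0]]]' --hand 1

```text
clock: 10.7
position: [525.9, -161.7, 38.8]
eef_rot: [-3.141, 0.002, 3.023]
contact_force: [-0.6, 4.4, 8.6]
grip_width: 0.45
```

carry_out --increments '[[[0,0,-1,0],[0,0,-3,0],[0,0,-7,0],[0,0,-11,0],[0,0,-13,0],[0,0,-13,0],[0,0,-13,0]]]'

```text
clock: 11.4
position: [525.0, -161.9, 167.7]
eef_rot: [-3.141, 0.001, 3.023]
contact_force: [0.2, -0.4, -3.6]
grip_width: 0.45
```

Run:
```python
from jig import *
shot("wrist","w10")
st()
im=cv2.imread("pics/w10.png")[0:400,200:440]
g=cv2.createCLAHE(4,(4,4)).apply(cv2.cvtColor(im,cv2.COLOR_BGR2GRAY))
cv2.imwrite("pics/w10e.png",cv2.resize(g,None,fx=2,fy=2,interpolation=cv2.INTER_CUBIC)[:792])
```

```text
11.45 [ 524.6 -161.8  166.8] [ 3.1414e+00 -8.0000e-04  3.0233e+00] F [ 0.  -0.  -2.8] w 38.1 j [-0.41  0.46  1.61 -0.    1.07 -1.86]
```

View pics/w10e.png

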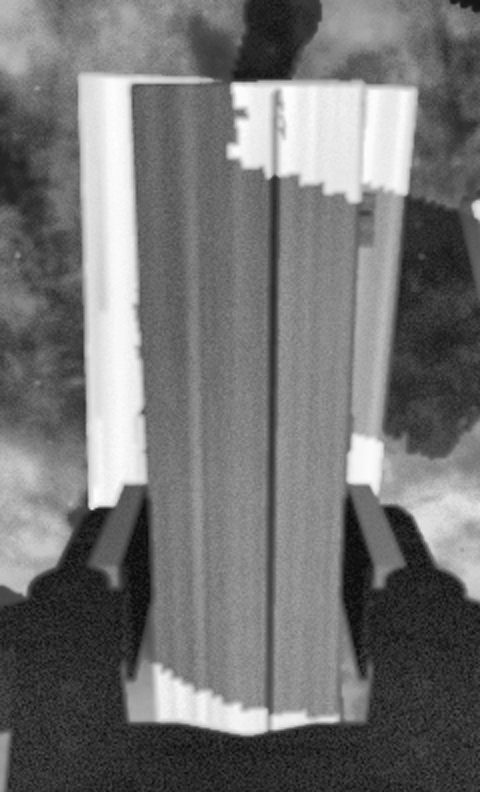

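Run:
```python
from jig import *
c=load("w10")
s=np.array([524.6,-161.8,166.8]);R=Ro.from_euler('xyz',[3.1414,-.0008,3.0233]).as_matrix()
for z in(178,180.5,183): print(((back(c,[(266.5,42.5),(381.5,41)],z)-s)@R).round(1).tolist())
pj=np.array([540.8,221,.065])
t=tow(pj,[(0,-63.5,0)]);print(t);go(t[0][0],t[0][1],80,np.pi+pj[2])
```

```text
[[85.5, -20.4, -11.1], [86.0, 18.9, -11.1]]
[[85.2, -20.1, -13.6], [85.7, 18.6, -13.6]]
[[84.9, -19.7, -16.1], [85.4, 18.2, -16.1]]
[[544.92459417 157.63409653   0.        ]]
go [ 1.749 31.954  8.688] turn -10.5
```

carry_out --increments '[[[1,16,0,-5],[1.7,32,0,-10.5],[1.7,32,0,-10.5],[1.7,32,0,-10.5],[1.7,32,0,-10.5],[1.7,32,0,-10.5],[1.7,32,0,-10.5],[1.7,32,4,-10.5],[1.7,32,7.5,-10.5],[1.7,32,8.7,-10.5]]]'

```text
clock: 12.45
position: [543.3, 157.5, 76.2]
eef_rot: [-3.141, -0.007, -3.076]
contact_force: [-0.8, -0.1, -2.7]
grip_width: 0.449
```

carry_out --increments '[[[0,0,0,0],[0,0,0,0],[0,0,0,0]]]'

```text
clock: 12.75
position: [547.0, 157.8, 81.7]
eef_rot: [3.141, 0.002, -3.077]
contact_force: [0.2, -0.6, -2.4]
grip_width: 0.446
```

Run:
```python
from jig import *
shot("wrist","w11")
st()
pj=np.array([540.8,221,.065])
t=tow(pj,[(0,-63.2,0)]);print(t);go(t[0][0],t[0][1],23,np.pi+pj[2])
```

```text
12.8 [547.  157.8  81.7] [ 3.1414e+00  2.2000e-03 -3.0770e+00] F [ 0.4 -0.2 -2.6] w 37.9 j [ 0.18  0.6   1.64 -0.    0.9  -1.46]
[[544.90510789 157.933463     0.        ]]
go [0.216 0.03  5.866] turn -0.02
```

View pics/w11.png

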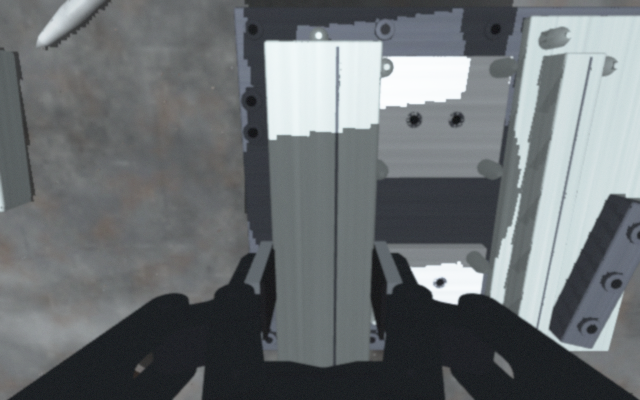

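```bash
cat >> jig.py <<'E'
PJ=np.array([540.8,221,.065])
def tojig(P,p=PJ):
    P=np.atleast_2d(P);d=P[:,:2]-p[:2];c,s=np.cos(p[2]),np.sin(p[2]);return np.c_[c*d[:,0]+s*d[:,1],-s*d[:,0]+c*d[:,1]]
def tojigtcp(x,y,z,yawoff=np.pi,p=PJ):
    t=tow(p,[(x,y,0)])[0];go(t[0],t[1],z,p[2]+yawoff)
E
python3 - <<'E'
from jig import *
c=load("w11")
print(tojig(back(c,[(265,41),(382,41)],95)).round(1))
# jig refit here: pin tip (318,35), wide locator visible corners
print(tojig(back(c,[(318,35),(388,66)],34)).round(1), tojig(back(c,[(499,178)],16)).round(1))
print(tojig(back(c,[(544,53),(606,53)],36)).round(1))
E
```

```text
[[-84.2 -83.9]
 [-84.2 -44.9]]
[[-94.1 -67. ]
 [-79.8 -32. ]] [[-17.7  40.7]]
[[-85.7  43.9]
 [-85.6  74.3]]
```

carry_out --increments '[[[0.1,0.1,2.5,0],[0.1,0.1,4.5,0],[0.1,0.1,5.3,0],[0.1,0.1,5.7,0],[0.1,0.1,5.9,0],[0.1,0.1,5.95,0],[0.1,0.1,5.95,0]]]'

```text
clock: 13.5
position: [545.3, 158.7, 22.8]
eef_rot: [3.142, 0.001, -3.077]
contact_force: [-7.2, -2.1, 17.0]
grip_width: 0.446
```

carry_out --increments '[[[0,0,-0.1,0],[0,0,-0.1,0],[0,0,-0.1,0],[0,0,-3,0],[0,0,-7,0],[0,0,-11,0],[0,0,-13,0],[0,0,-13,0]]]' --hand -0.3

```text
clock: 14.3
position: [546.7, 159.1, 154.0]
eef_rot: [3.141, 0.005, -3.077]
contact_force: [0.1, -0.3, -1.0]
grip_width: 0.651
```

Run:
```python
from jig import *
shot("wrist","w12")
st()
c=load("w9")
go(520,-160,170,np.pi/2-.117)
```

```text
14.35 [545.8 158.9 152.2] [ 3.1412e+00  2.9000e-03 -3.0766e+00] F [-0.9  0.3 -0.1] w 55.1 j [ 0.18  0.5   1.58  0.    1.05 -1.46]
go [  4.643 -31.655  -1.809] turn 100.43
```

View pics/w12.png

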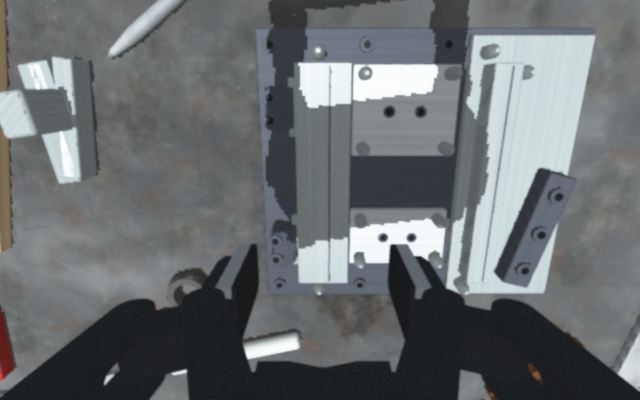

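carry_out --increments '[[[4,-18,-2,8.5],[4.6,-37,-2,17],[4.6,-37,-2,25.5],[4.6,-37,-2,34],[4.6,-37,-2,42.5],[4.6,-37,-2,51],[4.6,-37,-2,59.5],[4.6,-37,-2,68],[4.6,-37,-2,76.5],[4.6,-37,-2,85]]]'

```text
clock: 15.35
position: [522.4, -214.3, 169.4]
eef_rot: [-3.14, -0.001, 1.715]
contact_force: [-0.1, -0.1, 0.3]
grip_width: 0.653
```

carry_out --increments '[[[0,0,0,8.5],[0,0,0,15.4],[0,0,0,15.4],[0,0,0,15.4]]]'

```text
clock: 15.75
position: [522.8, -213.3, 169.9]
eef_rot: [-3.14, -0.0, 1.458]
contact_force: [0.1, 0.2, -0.2]
grip_width: 0.653
```

Run:
```python
from jig import *
shot("wrist","w13")
st()
```

```text
15.8 [ 522.9 -213.3  170.2] [-3.1407e+00 -4.0000e-04  1.4578e+00] F [-0.4  0.2 -1.1] w 55.3 j [-0.49  0.48  1.57  0.    1.1  -0.38]
```

View pics/w13.png

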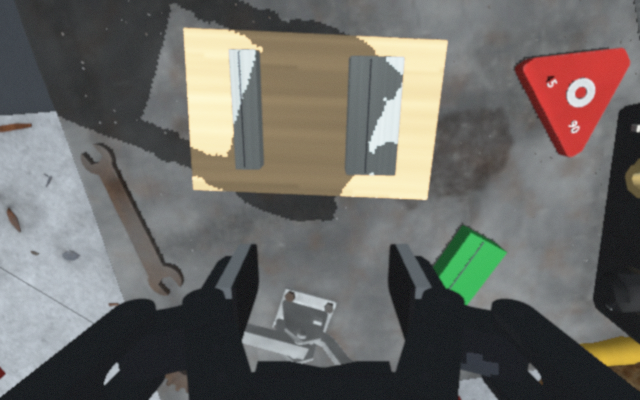

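Run:
```python
from h import *
im=cv2.imread("pics/w13.png")[30:200,210:430]
g=cv2.createCLAHE(4,(4,4)).apply(cv2.cvtColor(im,cv2.COLOR_BGR2GRAY))
cv2.imwrite("pics/w13e.png",cv2.resize(g,None,fx=3.5,fy=3.5,interpolation=cv2.INTER_CUBIC))
```

```text
(no output)
```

View pics/w13e.png

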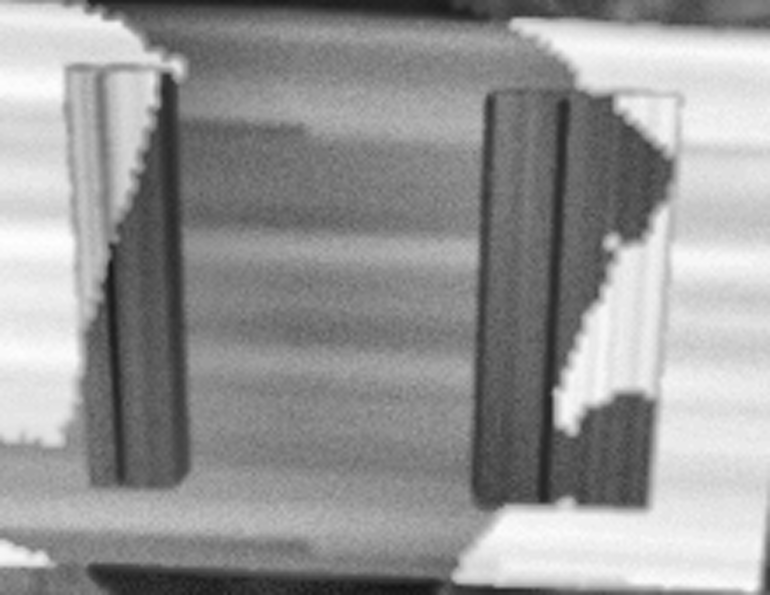

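Run:
```python
from jig import *
c=load("w13")
cr=lambda a:np.array(a)/3.5+[210,30]
for w,px in((20,[(493,93),(680,95),(480,504),(650,507)]),(10,[(68,66),(160,66),(92,487),(176,487)])):
    m=[(-w,45,32),(w,45,32),(-w,-45,32),(w,-45,32)]
    p,r=fit(c,m,cr(px));print(w,p.round(3),r.round(1).tolist())
    go(p[0],p[1],17,np.pi/2+p[2])
```

```text
20 [ 5.67935e+02 -1.69268e+02 -1.25000e-01] [[-0.5, -0.9], [0.6, -0.7], [-0.6, 1.4], [0.6, 1.1]]
go [ 4.881  3.993 15.314] turn 0.71
10 [ 4.70456e+02 -1.53127e+02 -1.24000e-01] [[-0.6, -0.4], [0.5, -0.1], [-0.5, 0.2], [0.6, 0.4]]
go [ 5.385 -5.875 15.323] turn 0.62
```

carry_out --increments '[[[4.9,4,4,0.7],[4.9,4,8,0.7],[4.9,4,12,0.7],[4.9,4,14.5,0.7],[4.9,4,15.3,0.7],[4.9,4,15.3,0.7],[4.9,4,15.3,0.7]]]'

```text
clock: 16.5
position: [569.3, -169.9, 19.0]
eef_rot: [3.14, 0.0, 1.443]
contact_force: [0.8, -0.6, 0.3]
grip_width: 0.652
```

carry_out --increments '[[[0,0,0,0],[0,0,0,0],[0,0,0,0],[0,0,0,0]]]' --hand 1

```text
clock: 16.9
position: [569.4, -169.9, 19.7]
eef_rot: [3.139, 0.001, 1.442]
contact_force: [-3.2, 0.4, 11.6]
grip_width: 0.448
```

carry_out --increments '[[[0,0,-1,0],[0,0,-3,0],[0,0,-7,0],[0,0,-11,0],[0,0,-13,0],[0,0,-13,0],[0,0,-13,0]]]'

```text
clock: 17.6
position: [568.6, -169.5, 148.5]
eef_rot: [3.14, 0.0, 1.442]
contact_force: [-0.2, -0.3, -2.2]
grip_width: 0.446
```

Run:
```python
from jig import *
shot("wrist","w14")
st()
tojigtcp(-52,0,90,np.pi/2)
```

```text
17.65 [ 568.1 -169.3  147.5] [-3.1411e+00 -1.0000e-04  1.4420e+00] F [ 0.  -0.8 -1.4] w 38.2 j [-0.39  0.54  1.52 -0.    1.08 -0.26]
go [ 37.355 -12.822   5.765] turn -11.1
```

View pics/w14.png

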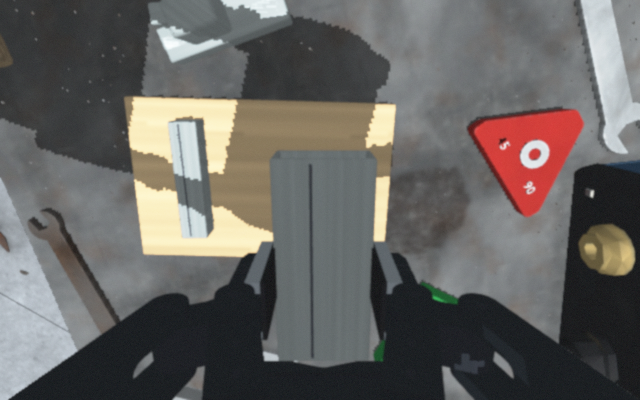

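Run:
```python
from jig import *
c=load("w14")
crop("w14",250,130,400,230,5,"w14c")
s=np.array([568.1,-169.3,147.5]);R=Ro.from_euler('xyz',[3.1411,0,1.442]).as_matrix()
for z in(158,160.5,163): print(((back(c,[(272,159),(376,159)],z)-s)@R).round(1).tolist())
```

```text
[[44.9, -18.0, -10.5], [44.9, 21.1, -10.5]]
[[45.4, -17.7, -13.0], [45.4, 20.7, -13.0]]
[[45.9, -17.3, -15.5], [45.9, 20.4, -15.5]]
```

View pics/w14c.png

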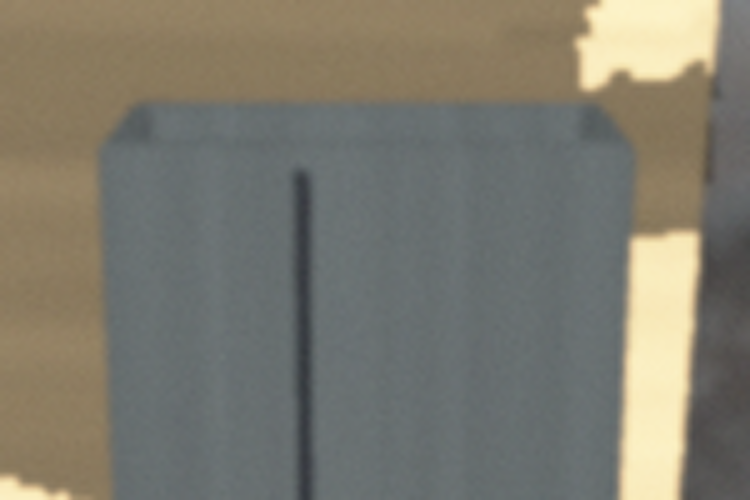

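carry_out --increments '[[[18,-6,0,-5],[37.8,-12.8,0,-11],[37.8,-12.8,0,-11],[37.8,-12.8,0,-11],[37.8,-12.8,0,-11],[37.8,-12.8,0,-11],[37.8,-12.8,0,-11],[37.8,-12.8,3,-11],[37.8,-12.8,6,-11],[37.8,-12.8,7,-11]]]'

```text
clock: 18.65
position: [487.5, 222.5, 74.4]
eef_rot: [-3.136, 0.001, 1.637]
contact_force: [0.3, -1.1, -0.9]
grip_width: 0.446
```

carry_out --increments '[[[0,0,0,0],[0,0,0,0],[0,0,0,0]]]'

```text
clock: 18.95
position: [491.1, 221.1, 78.9]
eef_rot: [3.14, -0.0, 1.632]
contact_force: [0.1, -0.2, -1.8]
grip_width: 0.449
```

Run:
```python
from jig import *
shot("wrist","w15")
st()
tojigtcp(-52,5,75,np.pi/2)
```

```text
19.0 [491.1 221.2  78.9] [ 3.1399e+00 -4.0000e-04  1.6326e+00] F [-0.3 -0.2 -0.9] w 38.2 j [ 0.31  0.58  1.72 -0.    0.84  0.25]
go [ 0.155 -0.247  0.39 ] turn -0.18
```

View pics/w15.png

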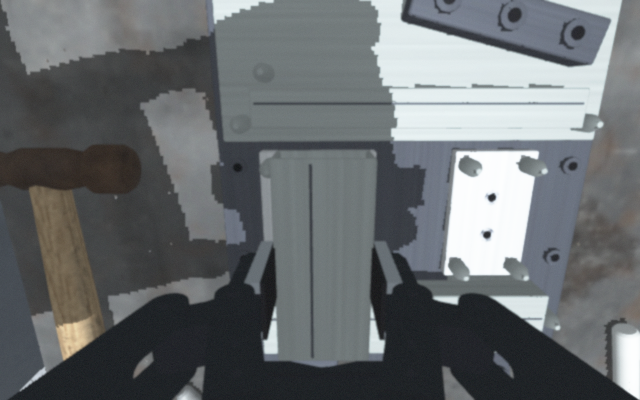

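Run:
```python
from jig import *
c=load("w15")
crop("w15",200,60,600,300,2,"w15c")
print("rail",tojig(back(c,[(270.5,159.5),(377,159.5)],92)).round(1))
print("narrow loc exp (28/76,40)",tojig(back(c,[(454,150),(537,150)],16)).round(1))
print("dowel tips",tojig(back(c,[(472,167),(537,168)],34)).round(1),"exp 34.5/69.5,32")
```

```text
rail [[-68.2  48.8]
 [-29.2  48.7]]
narrow loc exp (28/76,40) [[26.7 39.7]
 [74.6 39.5]]
dowel tips [[30.6 33.5]
 [65.4 32.8]] exp 34.5/69.5,32
```

View pics/w15c.png

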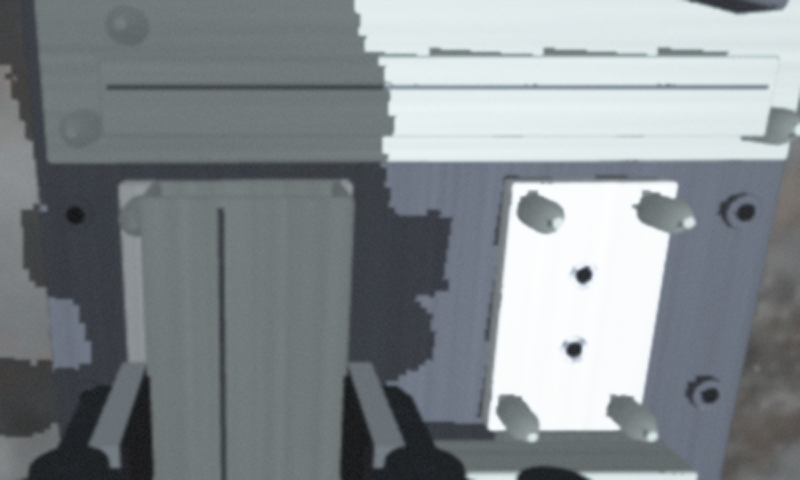

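Run:
```python
from jig import *
c=load("w15")
cr=lambda a:np.array(a)/2.+[200,60]
m=[(34.5,32,34),(69.5,32,34),(34.5,-32,34),(69.5,-32,34),(28,40,16),(76,40,16),(28,-40,16),(-80,83,34)]
px=cr([(556,223),(690,223),(533,435),(652,434),(510,182),(676,183),(488,429),(127,15)])
for fz in(0,1):
    p,r=fit(c,m,px,fz);print(p.round(3),r.round(1).tolist())
for z in (90,92,94):print("rail",tojig(back(c,[(270.5,159.5),(377,159.5)],z),p).round(1))
```

```text
[5.40960e+02 2.20756e+02 5.40000e-02] [[1.7, -0.7], [0.0, -0.2], [-0.9, 0.3], [-0.7, 1.2], [2.2, -0.6], [2.2, -0.5], [-0.9, 0.3], [-1.5, 0.8]]
[ 5.41466e+02  2.20414e+02  5.50000e-02 -1.17500e+00] [[1.6, -0.5], [-0.5, -0.1], [-0.9, -0.2], [-1.0, 0.7], [2.1, -0.3], [1.7, -0.3], [-0.7, -0.1], [-0.3, 1.9]]
rail [[-69.6  48.4]
 [-29.9  48.6]]
rail [[-69.3  48.8]
 [-30.3  49. ]]
rail [[-69.   49.2]
 [-30.6  49.4]]
```

carry_out --increments '[[[0.15,-0.23,1,-0.2],[0.15,-0.23,2.5,-0.2],[0.15,-0.23,3.5,-0.2],[0.15,-0.23,3.5,-0.2],[0.15,-0.23,3.5,-0.2]]]'

```text
clock: 19.5
position: [487.7, 223.1, 42.7]
eef_rot: [-3.141, 0.0, 1.637]
contact_force: [0.4, -0.1, -1.3]
grip_width: 0.448
```

Run:
```python
from jig import *
c=shot("wrist","w16")
st()
tojigtcp(-52,5,75,np.pi/2)
crop("w16",200,90,420,290,3,"w16c")
```

```text
19.55 [488.  223.2  43. ] [ 3.1413e+00 -1.0000e-04  1.6374e+00] F [-0.2  0.1 -1.9] w 38.0 j [0.32 0.63 1.75 0.   0.76 0.25]
go [-0.065  0.056 -3.196] turn 0.09
```

View pics/w16c.png

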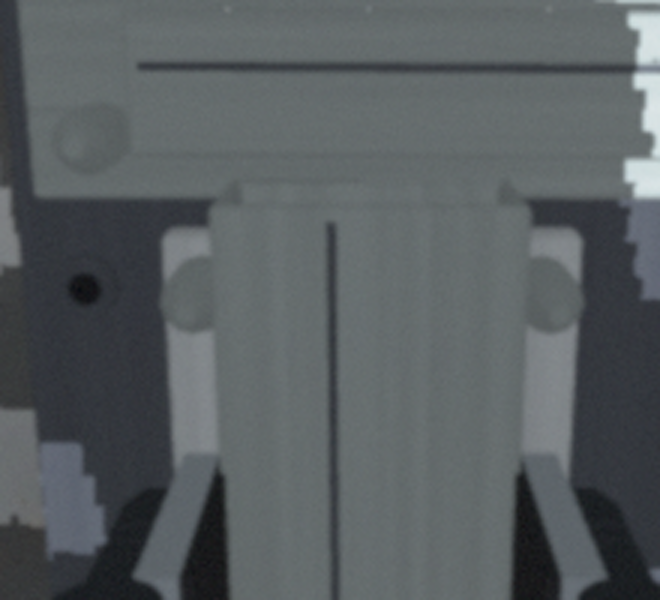

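carry_out --increments '[[[0,0.05,0.8,0],[0,0.05,1.3,0],[0,0.05,1.7,0],[0,0.05,1.9,0],[0,0.05,2.0,0],[0,0.05,2.0,0]]]'

```text
clock: 20.15
position: [488.1, 223.2, 23.7]
eef_rot: [3.141, 0.0, 1.638]
contact_force: [-7.3, -2.4, 23.4]
grip_width: 0.446
```

carry_out --increments '[[[0,0,-0.1,0],[0,0,-0.1,0],[0,0,-0.1,0],[0,0,-3,0],[0,0,-7,0],[0,0,-11,0],[0,0,-13,0],[0,0,-13,0]]]' --hand -0.2

```text
clock: 20.95
position: [489.8, 223.7, 155.5]
eef_rot: [3.137, -0.001, 1.638]
contact_force: [-0.7, -0.2, -0.4]
grip_width: 0.604
```

Run:
```python
from jig import *
c=shot("wrist","w17")
st()
go(470.5,-195,160,np.pi/2-.124)
```

```text
21.0 [489.  223.5 153.8] [ 3.1390e+00 -6.0000e-04  1.6375e+00] F [ 0.3  0.6 -0.6] w 51.1 j [ 0.32  0.46  1.66 -0.    1.02  0.25]
go [-41.629  -4.631  -0.656] turn 10.93
```

View pics/w17.png

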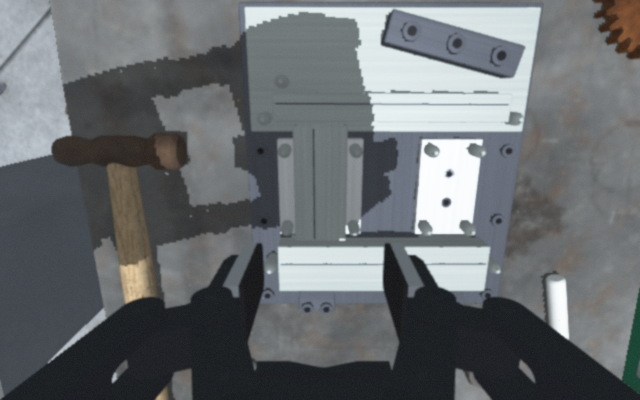

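carry_out --increments '[[[-18,-2,-2,5.5],[-37.5,-4.6,-2,10.9],[-37.5,-4.6,-2,10.9],[-37.5,-4.6,-2,10.9],[-37.5,-4.6,-2,10.9],[-37.5,-4.6,-2,10.9],[-37.5,-4.6,-2,10.9],[-37.5,-4.6,-2,10.9],[-37.5,-4.6,-2,10.9],[-37.5,-4.6,-2,10.9]]]' --hand 0.1

```text
clock: 22.0
position: [466.7, -154.1, 171.6]
eef_rot: [-3.14, -0.001, 1.446]
contact_force: [-0.9, -0.3, 0.7]
grip_width: 0.449
```

carry_out --increments '[[[0,0,4,0],[0,0,6,0],[0,0,6,0],[0,0,6,0]]]'

```text
clock: 22.4
position: [467.3, -153.0, 112.8]
eef_rot: [-3.14, -0.0, 1.448]
contact_force: [0.3, -0.0, -0.0]
grip_width: 0.449
```

Run:
```python
from jig import *
c=shot("wrist","w18")
st()
go(470.5,-153.1,18,np.pi/2-.124)
crop("w18",220,50,440,400,1.7,"w18c")
```

```text
22.45 [ 467.7 -153.4  113.4] [3.1413 0.     1.4482] F [-0.3  0.1  0.3] w 38.1 j [-0.44  0.47  1.8   0.    0.87 -0.32]
go [0.064 0.267 9.538] turn 0.08
```

View pics/w18.png

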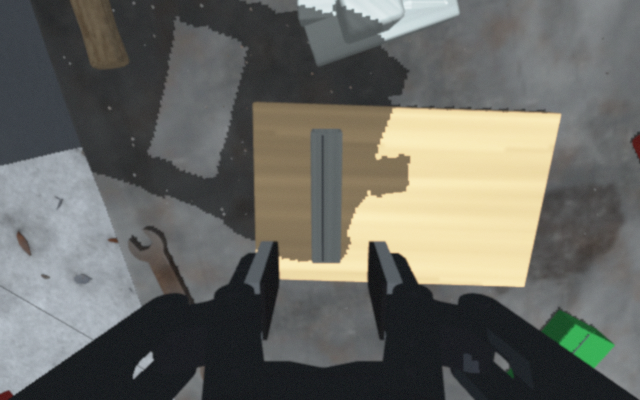

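Run:
```python
from jig import *
c=load("w18")
m=[(-10,45,32),(10,45,32),(-10,-45,32),(10,-45,32)]
p,r=fit(c,m,[(312,129),(341,129),(313,262),(339,262)]);print(p.round(3),r.round(1).tolist())
go(p[0],p[1],18,np.pi/2+p[2])
```

```text
[ 4.70106e+02 -1.51680e+02 -1.23000e-01] [[-1.7, 0.3], [1.7, 0.3], [-1.5, -0.4], [1.6, -0.3]]
go [0.2   0.21  9.538] turn 0.03
```

carry_out --increments '[[[0.15,0.2,4,0],[0.15,0.2,7.5,0],[0.15,0.2,9,0],[0.15,0.2,9.5,0],[0.15,0.2,9.5,0],[0.15,0.2,9.5,0]]]'

```text
clock: 23.05
position: [470.3, -153.0, 19.0]
eef_rot: [3.14, 0.001, 1.447]
contact_force: [0.4, 0.2, -0.3]
grip_width: 0.452
```

carry_out --increments '[[[0,0,0,0],[0,0,0,0],[0,0,0,0],[0,0,0,0],[0,0,0,0]]]' --hand 1

```text
clock: 23.55
position: [470.2, -153.0, 19.1]
eef_rot: [3.14, 0.001, 1.447]
contact_force: [-1.1, 1.3, 14.6]
grip_width: 0.216
```

carry_out --increments '[[[0,0,-1,0],[0,0,-3,0],[0,0,-7,0],[0,0,-11,0],[0,0,-13,0],[0,0,-13,0],[0,0,-13,0]]]'

```text
clock: 24.25
position: [469.5, -152.7, 148.2]
eef_rot: [3.141, 0.0, 1.447]
contact_force: [-0.2, 0.3, -1.5]
grip_width: 0.213
```

Run:
```python
from jig import *
shot("wrist","w19")
st()
tojigtcp(51.7,5,80,np.pi/2)
crop("w19",240,100,420,280,3,"w19c")
```

```text
24.3 [ 469.1 -152.6  147.4] [-3.1410e+00 -2.0000e-04  1.4472e+00] F [-1.  -0.1 -1.4] w 18.0 j [-0.44  0.42  1.77 -0.    0.96 -0.31]
go [39.417  7.498  6.747] turn -10.81
```

View pics/w19c.png

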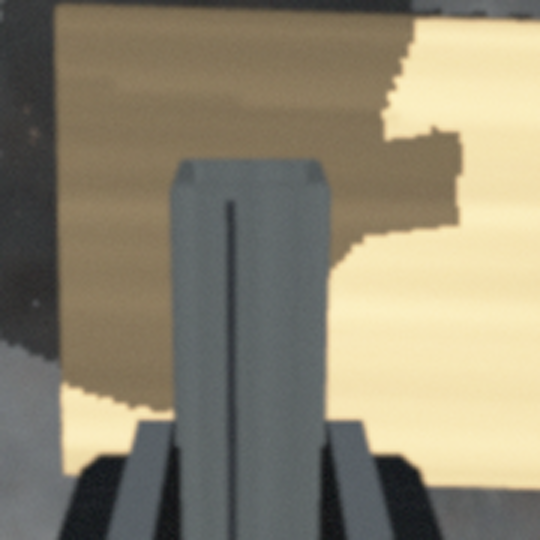

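carry_out --increments '[[[19,3.5,0,-5],[39.4,7.5,0,-10.8],[39.4,7.5,0,-10.8],[39.4,7.5,0,-10.8],[39.4,7.5,0,-10.8],[39.4,7.5,0,-10.8],[39.4,7.5,0,-10.8],[39.4,7.5,0,-10.8],[39.4,7.5,3,-10.8],[39.4,7.5,6,-10.8]]]'

```text
clock: 25.3
position: [592.3, 230.7, 85.7]
eef_rot: [-3.141, 0.0, 1.638]
contact_force: [-0.8, 0.6, -1.8]
grip_width: 0.216
```

carry_out --increments '[[[0,0,0,0],[0,0,0,0],[0,0,0,0]]]'

```text
clock: 25.6
position: [593.1, 228.8, 88.8]
eef_rot: [3.141, -0.0, 1.635]
contact_force: [0.3, -0.3, -1.8]
grip_width: 0.211
```

Run:
```python
from jig import *
shot("wrist","w20")
st()
tojigtcp(51.7,5,43,np.pi/2)
```

```text
25.65 [593.3 228.9  89.1] [ 3.1398e+00 -4.0000e-04  1.6352e+00] F [ 0.3 -0.  -0.9] w 18.5 j [0.27 0.66 1.46 0.   1.02 0.21]
go [ 0.054 -0.13   4.611] turn -0.04
```

View pics/w20.png

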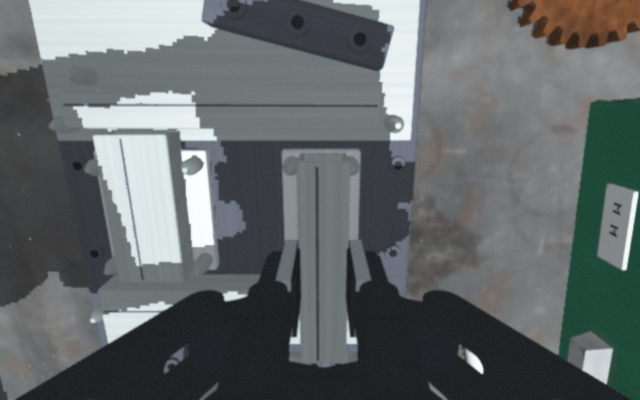

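carry_out --increments '[[[0.15,-0.13,2,0],[0.15,-0.13,4,0],[0.15,-0.13,4.5,0],[0.15,-0.13,4.5,0],[0.15,-0.13,4.5,0]]]'

```text
clock: 26.15
position: [591.9, 230.5, 44.0]
eef_rot: [3.14, -0.0, 1.636]
contact_force: [-0.4, -0.4, -1.6]
grip_width: 0.216
```

Run:
```python
from jig import *
c=shot("wrist","w21")
st()
tojigtcp(51.7,5,43,np.pi/2)
crop("w21",220,80,420,280,3.5,"w21c")
```

```text
26.2 [591.9 230.5  44.1] [ 3.1398e+00 -4.0000e-04  1.6355e+00] F [-0.9  0.7 -1.4] w 17.9 j [ 0.28  0.72  1.49 -0.    0.93  0.21]
go [-0.117  0.006  0.106] turn -0.01
```

View pics/w21c.png

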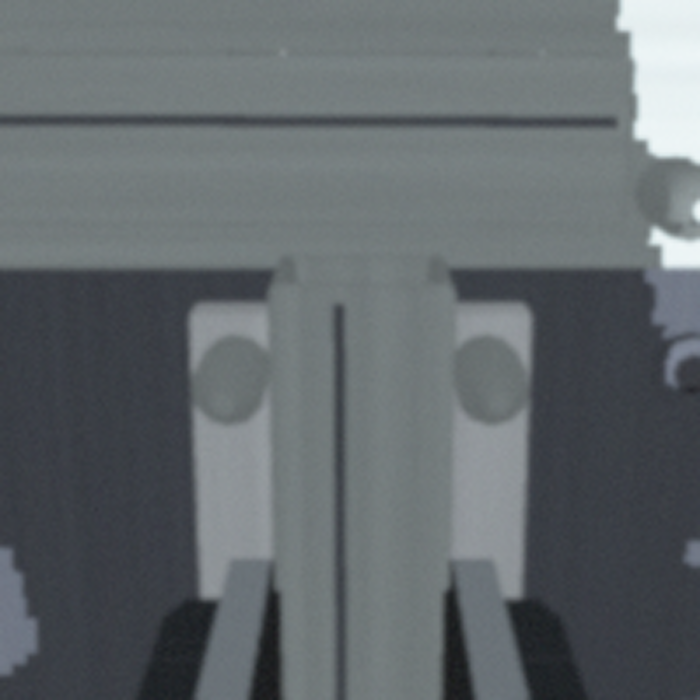

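carry_out --increments '[[[0,0,0.8,0],[0,0,1.3,0],[0,0,1.7,0],[0,0,2.0,0],[0,0,2.15,0],[0,0,2.15,0]]]'

```text
clock: 26.8
position: [591.0, 230.4, 23.0]
eef_rot: [3.141, 0.0, 1.636]
contact_force: [-11.8, -4.1, 33.9]
grip_width: 0.218
```

carry_out --increments '[[[0,0,-0.15,0],[0,0,-0.15,0],[0,0,-0.15,0],[0,0,-3,0],[0,0,-7,0],[0,0,-11,0],[0,0,-13,0],[0,0,-13,0]]]' --hand 0.2

```text
clock: 27.6
position: [592.8, 230.9, 154.3]
eef_rot: [3.137, -0.001, 1.636]
contact_force: [0.3, -0.4, -1.1]
grip_width: 0.398
```

Run:
```python
from jig import *
c=shot("wrist","w22")
st()
crop("w22",100,0,420,340,2.2,"w22c")
c=load("w12");
```

```text
27.65 [591.8 230.6 152.4] [ 3.1392e+00 -5.0000e-04  1.6357e+00] F [-0.7  0.  -0.4] w 34.2 j [0.28 0.59 1.41 0.   1.14 0.21]
```

View pics/w22.png

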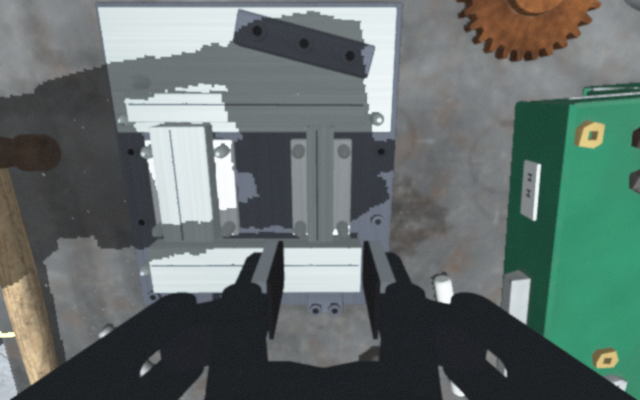

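Run:
```python
from jig import *
go(450,-48,190,np.pi)
```

```text
go [-26.881 -15.952  -3.816] turn -86.28
```

carry_out --increments '[[[0,0,-3.8,-8.5],[-27,-16,-3.8,-17],[-27,-16,-3.8,-25.5],[-27,-16,-3.8,-34],[-27,-16,-3.8,-42.5],[-27,-16,-3.8,-51],[-27,-16,-3.8,-59.5],[-27,-16,-3.8,-68],[-27,-16,-3.8,-76.5],[-27,-16,-3.8,-85]]]' --hand -0.1

```text
clock: 28.65
position: [447.8, -50.4, 188.2]
eef_rot: [3.141, -0.002, 3.049]
contact_force: [0.2, 0.8, 1.1]
grip_width: 0.546
```

carry_out --increments '[[[0,0,2,-1.3],[0,0,2,-1.3],[0,0,2,-1.3]]]'

```text
clock: 28.95
position: [448.4, -49.2, 168.6]
eef_rot: [3.141, -0.002, 3.067]
contact_force: [0.2, -0.7, 0.5]
grip_width: 0.55
```

Run:
```python
from jig import *
c=shot("wrist","w23")
st()
crop("w23",230,90,410,290,3,"w23c")
```

```text
29.0 [448.8 -49.3 169.1] [ 3.1414e+00 -1.2000e-03  3.0668e+00] F [-0.3  0.   0.2] w 46.5 j [-0.24  0.34  1.84 -0.    0.97 -1.74]
```

View pics/w23.png

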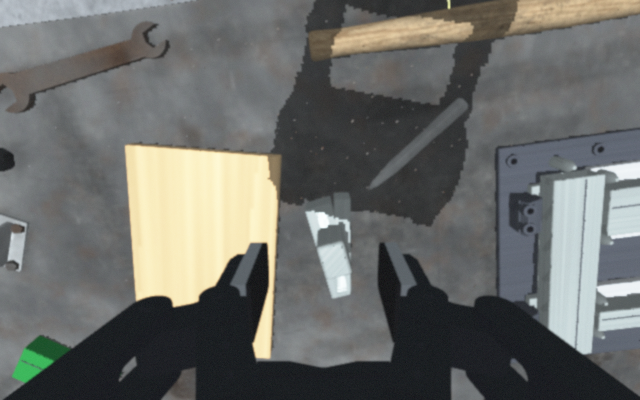

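View pics/w23c.png

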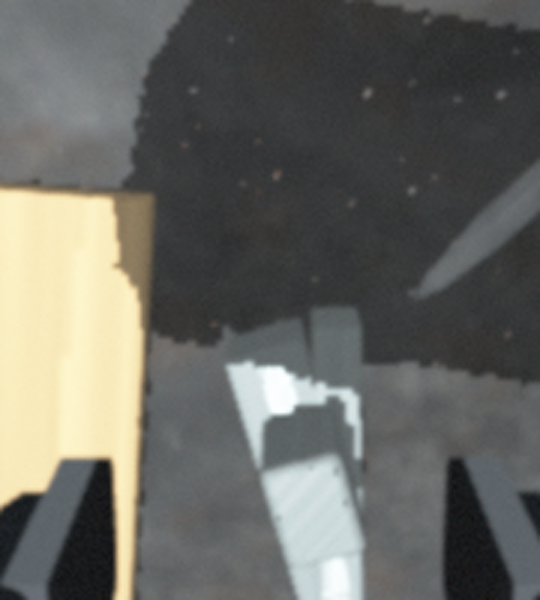

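carry_out --increments '[[[3,0.5,0,0],[3,0.5,0,0],[3,0.5,0,0],[3,0.5,0,0]]]'

```text
clock: 29.4
position: [420.2, -42.3, 169.7]
eef_rot: [-3.141, 0.001, 3.068]
contact_force: [1.1, -0.0, -0.4]
grip_width: 0.551
```

Run:
```python
from jig import *
c=shot("wrist","w24")
st()
crop("w24",250,120,410,260,5,"w24c")
```

```text
29.45 [420.3 -42.4 169.6] [-3.1414e+00  1.0000e-03  3.0676e+00] F [ 0.4 -0.3  0. ] w 46.7 j [-0.24  0.3   1.9  -0.    0.94 -1.74]
```

View pics/w24c.png

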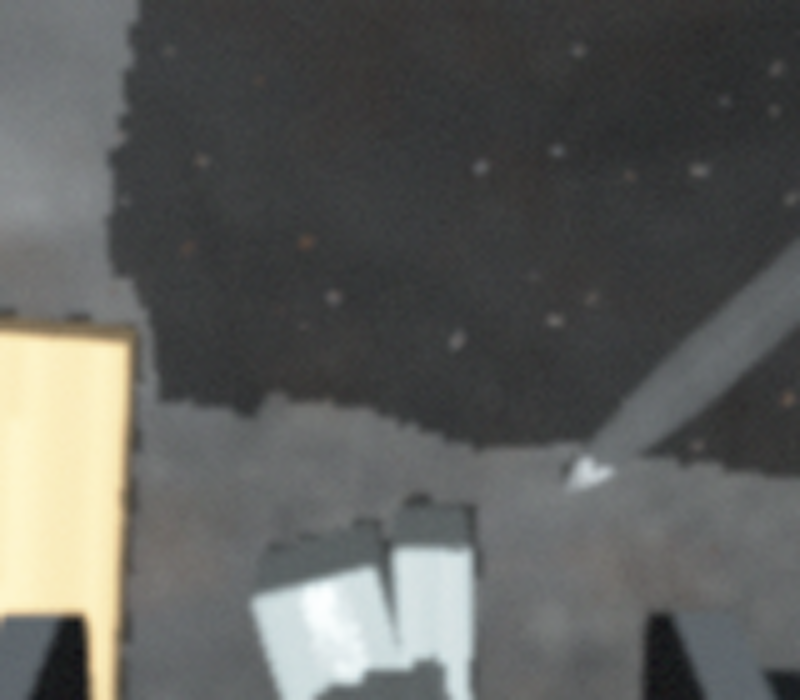

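carry_out --increments '[[[-4,-0.3,0,0],[-8,-0.8,0,0],[-8,-0.8,0,0],[-8,-0.8,0,0],[-8,-0.8,0,0]]]'

```text
clock: 29.95
position: [497.9, -55.9, 169.1]
eef_rot: [3.141, -0.001, 3.068]
contact_force: [-0.3, 0.4, 0.5]
grip_width: 0.554
```

Run:
```python
from jig import *
c=shot("wrist","w25")
st()
crop("w25",240,70,400,230,5,"w25c")
```

```text
30.0 [497.7 -55.9 169.2] [ 3.1414e+00 -1.0000e-03  3.0678e+00] F [-0.7 -0.3 -0.5] w 46.9 j [-0.23  0.4   1.72  0.    1.02 -1.73]
```

View pics/w25c.png

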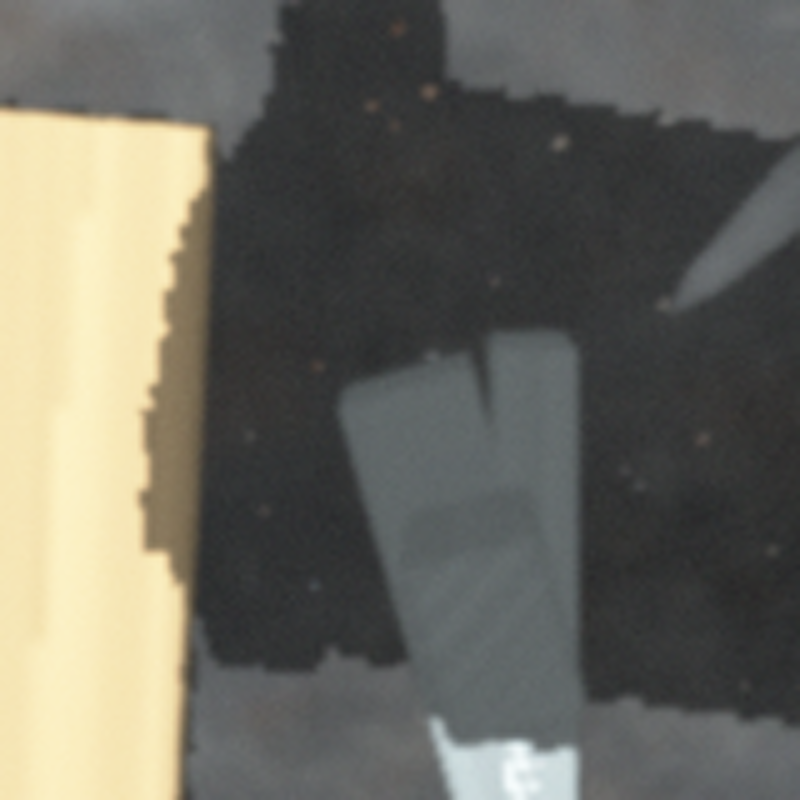

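Run:
```python
from jig import *
cA=load("w25");cB=load("w23")
a=lambda q:np.array(q)/5.+[240,70]
b=lambda q:np.array(q)/3.+[230,90]
obs=[(cA,(-35,-16,22),a((340,395))),(cA,(-15,-11,60),a((400,570))),(cA,(-15,11,60),a((545,538))),
(cB,(-15,-11,60),b((263,470))),(cB,(-15,11,60),b((342,455))),(cB,(15,11,60),b((366,548))),(cB,(15,-11,60),b((288,568)))]
def f(p):
    return np.concatenate([(proj(c,tow(p,[m]))[0]-px) for c,m,px in obs])
r=least_squares(f,[510,-48,.25],loss='soft_l1');p=r.x;print(p.round(3));print(f(p).reshape(-1,2).round(1).tolist())
for c,n in((cA,"oA"),(cB,"oB")):
    im=c['img'][:,:,::-1].copy()
    im=cv2.resize(im[60:310,230:410],None,fx=3,fy=3,interpolation=cv2.INTER_CUBIC)
    for poly in([(-35,-16,22),(-35,24,22),(55,2,22),(55,-16,22)],[(-15,-11,60),(-15,11,60),(15,11,60),(15,-11,60)]):
        q=((proj(c,tow(p,poly))-[230,60])*3).astype(int);cv2.polylines(im,[q],True,(0,0,255),1)
    cv2.imwrite(f"pics/{n}.png",im)
cv2.imwrite("pics/oAB.png",np.hstack([cv2.imread("pics/oA.png"),cv2.imread("pics/oB.png")])[::,:])
im=cv2.imread("pics/oAB.png");cv2.imwrite("pics/oAB.png",cv2.resize(im,(800,int(im.shape[0]*800/im.shape[1]))))
go(p[0],p[1],26,np.pi+p[2])
```

```text
[ 5.05108e+02 -4.53830e+01  1.65000e-01]
[[0.4, 0.7], [-0.2, -0.8], [0.5, -1.4], [-1.6, 0.2], [0.2, -1.2], [0.7, 2.3], [-0.6, 1.6]]
go [-0.672  1.097 14.316] turn -13.66
```

View pics/oAB.png

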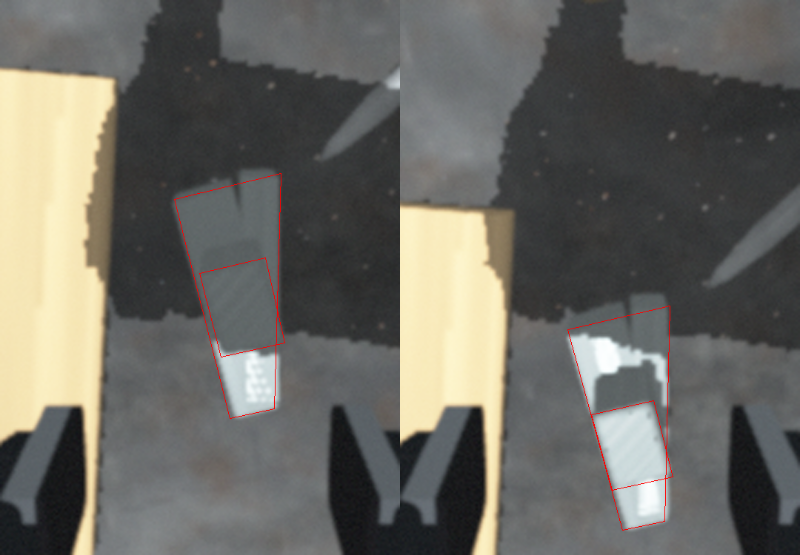

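carry_out --increments '[[[-0.7,1.1,1,-7],[-0.7,1.1,3,-13.7],[-0.7,1.1,6,-13.7],[-0.7,1.1,10,-13.7],[-0.7,1.1,13,-13.7],[-0.7,1.1,14.2,-13.7],[-0.7,1.1,14.2,-13.7],[-0.7,1.1,14.2,-13.7]]]'

```text
clock: 30.8
position: [506.8, -45.7, 28.3]
eef_rot: [-3.141, 0.001, -2.976]
contact_force: [-0.0, -0.5, 1.0]
grip_width: 0.548
```

carry_out --increments '[[[0,0,0,0],[0,0,0,0],[0,0,0,0],[0,0,0,0],[0,0,0,0]]]' --hand 1

```text
clock: 31.3
position: [507.1, -45.8, 28.6]
eef_rot: [-3.141, 0.002, -2.976]
contact_force: [-2.0, 0.1, 12.0]
grip_width: 0.251
```

carry_out --increments '[[[0,0,-1,0],[0,0,-3,0],[0,0,-7,0],[0,0,-11,0],[0,0,-13,0],[0,0,-13,0],[0,0,-13,0]]]'

```text
clock: 32.0
position: [506.2, -45.6, 157.6]
eef_rot: [-3.141, 0.001, -2.976]
contact_force: [0.3, 0.3, -4.1]
grip_width: 0.246
```

Run:
```python
from jig import *
shot("wrist","w26")
st()
tojigtcp(-31,95,150,np.pi)
```

```text
32.05 [505.8 -45.5 156.8] [ 3.1412e+00 -9.0000e-04 -2.9763e+00] F [ 0.  -0.  -4.3] w 21.3 j [-0.21  0.43  1.72  0.    1.   -1.94]
go [-5.706 35.473  0.686] turn 5.75
```

View pics/w26.png

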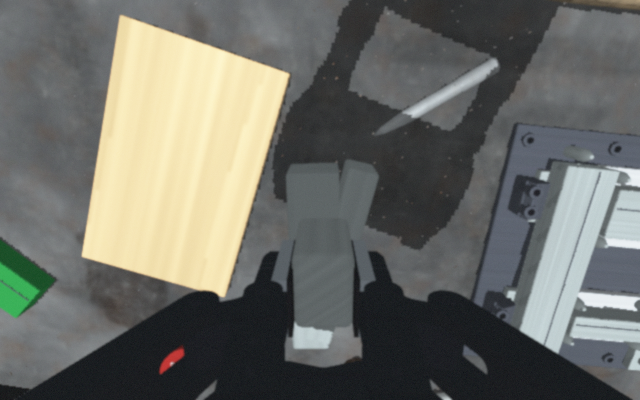

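Run:
```python
from jig import *
c=load("w26")
s=np.array([505.8,-45.5,156.8]);R=Ro.from_euler('xyz',[3.1412,-.0009,-2.9763]).as_matrix()
crop("w26",260,140,400,360,2.7,"w26c")
print(((back(c,[(287,164),(288,170)],156.8-6.5)-s)@R).round(1).tolist())
print(((back(c,[(297,255),(352,255)],156.8+31.5)-s)@R).round(1).tolist())
```

```text
[[40.0, -16.6, 6.5], [37.4, -16.2, 6.5]]
[[16.1, -10.2, -31.5], [16.1, 8.7, -31.5]]
```

View pics/w26c.png

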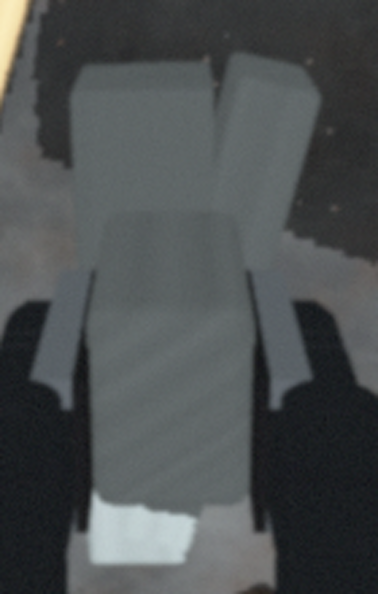

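carry_out --increments '[[[-2,17,0,3],[-5.7,35.5,0,5.8],[-5.7,35.5,0,5.8],[-5.7,35.5,0,5.8],[-5.7,35.5,0,5.8],[-5.7,35.5,0,5.8],[-5.7,35.5,0,5.8],[-5.7,35.5,0,5.8],[-5.7,35.5,3,5.8],[-5.7,35.5,6,5.8]]]'

```text
clock: 33.05
position: [503.7, 314.2, 95.5]
eef_rot: [-3.141, -0.001, -3.076]
contact_force: [-0.1, 0.4, -3.5]
grip_width: 0.247
```

carry_out --increments '[[[0,0,0,0],[0,0,0,0],[0,0,0,0]]]'

```text
clock: 33.35
position: [504.8, 313.9, 98.2]
eef_rot: [3.141, 0.001, -3.078]
contact_force: [0.0, 0.0, -2.8]
grip_width: 0.248
```

Run:
```python
from jig import *
shot("wrist","w27")
st()
tojigtcp(-30,95,65,np.pi)
```

```text
33.4 [504.9 314.   98.5] [ 3.1410e+00  1.5000e-03 -3.0778e+00] F [-0.   0.3 -2.9] w 21.5 j [ 0.46  0.61  1.56 -0.    0.97 -1.18]
go [ 0.029 -0.017  3.35 ] turn -0.07
```

View pics/w27.png

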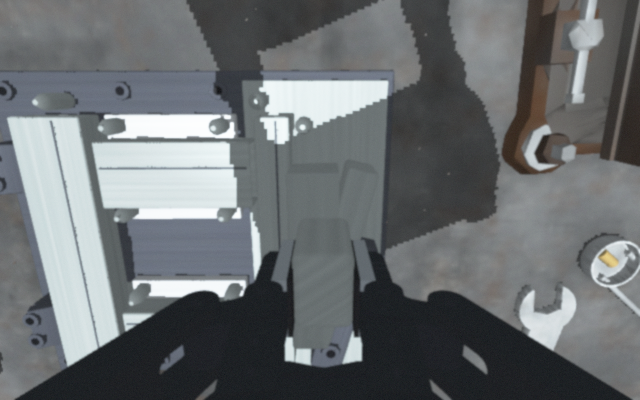

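carry_out --increments '[[[0,0,1.5,0],[0,0,3,0],[0,0,3.2,0],[0,0,3.2,0]]]'

```text
clock: 33.8
position: [504.5, 313.9, 66.0]
eef_rot: [3.141, 0.0, -3.078]
contact_force: [0.1, -0.5, -2.7]
grip_width: 0.251
```

Run:
```python
from jig import *
c=shot("wrist","w28");shot("scene","s28")
st()
tojigtcp(-30,95,45,np.pi)
crop("w28",200,60,420,260,3.5,"w28c")
crop("s28",190,110,340,230,5,"s28c")
# near-left corner of wedge top & stile outer edge
```

```text
33.9 [504.8 314.1  66.4] [ 3.1410e+00  1.3000e-03 -3.0775e+00] F [ 0.3 -0.5 -2.9] w 21.0 j [ 0.46  0.65  1.59  0.    0.9  -1.18]
go [ 0.013 -0.029  2.136] turn -0.05
```

View pics/w28c.png

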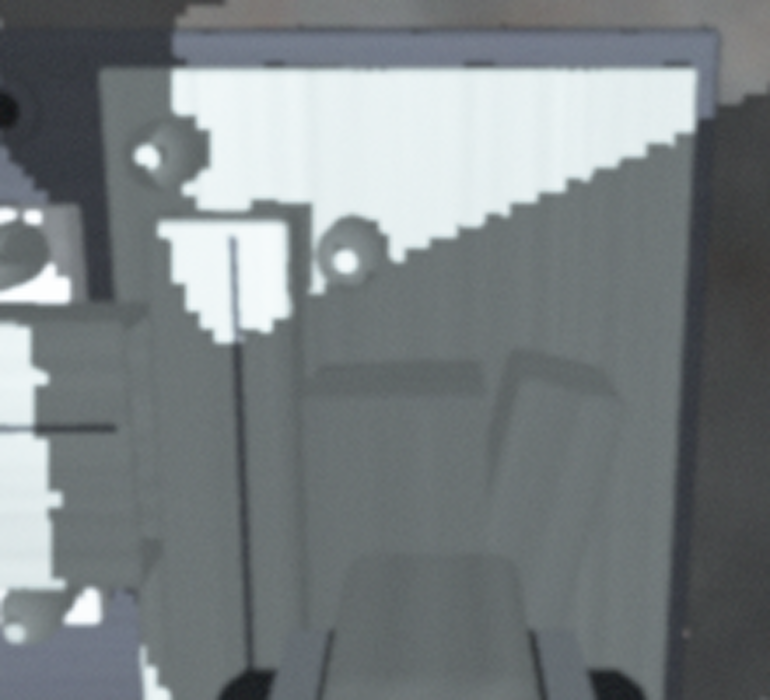

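View pics/s28c.png

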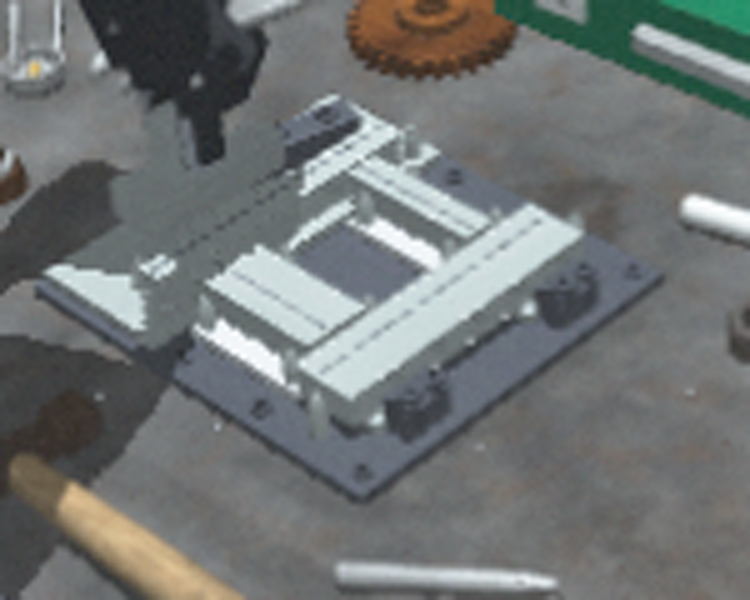

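Run:
```python
from jig import *
c=load("w28")
print(tojig(back(c,[(288,172.9)],60)),tojig(back(c,[(284,172.9),(282.8,125),(246,125)],36)))
print(tojig(back(c,[(299,134)],34)),"pin exp -80,83")
```

```text
[[-66.92420558  79.18703242]] [[-61.44037917  74.8293056 ]
 [-84.74734108  74.99115311]
 [-84.76287564  57.50899659]]
[[-80.25675076  82.47342619]] pin exp -80,83
```

carry_out --increments '[[[0,0,1,0],[0,0,1.7,0],[0,0,2,0],[0,0,2.1,0],[0,0,2.15,0]]]'

```text
clock: 34.4
position: [504.0, 313.9, 44.7]
eef_rot: [-3.142, -0.0, -3.077]
contact_force: [-8.9, -3.9, 28.9]
grip_width: 0.248
```

carry_out --increments '[[[-0.4,-0.1,-0.1,0],[-0.8,-0.18,-0.1,0],[-1.2,-0.26,-0.1,0],[-1.6,-0.34,-0.1,0],[-2.0,-0.42,-0.1,0],[-2.4,-0.5,-0.1,0],[-2.8,-0.58,-0.1,0],[-3.2,-0.66,-0.1,0],[-3.6,-0.74,-0.1,0],[-4.0,-0.82,-0.1,0]]]'

```text
clock: 35.4
position: [544.9, 308.3, 44.8]
eef_rot: [3.142, -0.0, -3.077]
contact_force: [-2.5, 1.9, 1.9]
grip_width: 0.244
```

Run:
```python
from jig import *
c=shot("wrist","w29")
st()
tojigtcp(38,81,44.5,np.pi)
```

```text
35.45 [545.7 308.2  44.8] [ 3.1414e+00  6.0000e-04 -3.0776e+00] F [-0.   2.2 -0.1] w 21.5 j [ 0.42  0.71  1.51 -0.    0.92 -1.22]
go [-2.749 -0.572  0.031] turn -0.06
```

View pics/w29.png

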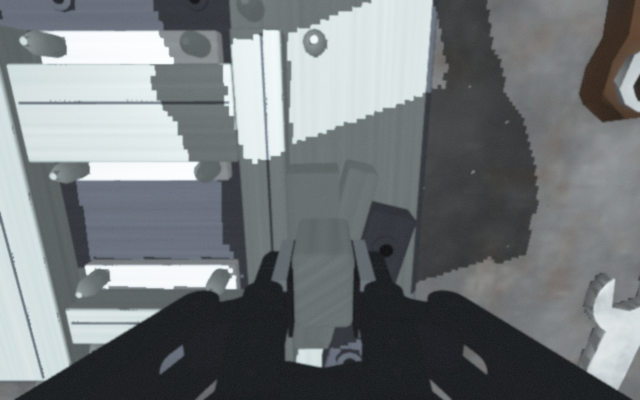

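carry_out --increments '[[[-0.3,-0.06,0,0],[-0.6,-0.12,0,0],[-0.9,-0.18,0,0],[-1.2,-0.25,0,0],[-1.5,-0.31,0,0],[-1.8,-0.37,0,0],[-1.8,-0.37,0,0]]]'

```text
clock: 36.15
position: [563.5, 305.8, 44.8]
eef_rot: [3.141, 0.001, -3.078]
contact_force: [0.9, 3.1, -1.1]
grip_width: 0.246
```

carry_out --increments '[[[-0.2,-0.04,0,0],[-0.4,-0.09,0,0],[-0.5,-0.11,0,0],[-0.5,-0.11,0,0]]]'

```text
clock: 36.55
position: [567.9, 305.1, 44.8]
eef_rot: [3.141, -0.0, -3.078]
contact_force: [-2.9, 4.0, 1.2]
grip_width: 0.25
```

Run:
```python
from jig import *
c=shot("wrist","w30")
st();print(tojig([arm.get_state()['position']]))
```

```text
36.6 [567.9 305.1  44.8] [ 3.1414  0.     -3.0775] F [-1.8  4.9  2.4] w 21.0 j [ 0.4   0.73  1.46  0.    0.95 -1.23]
[[32.51039037 82.20560216]]
```

View pics/w30.png

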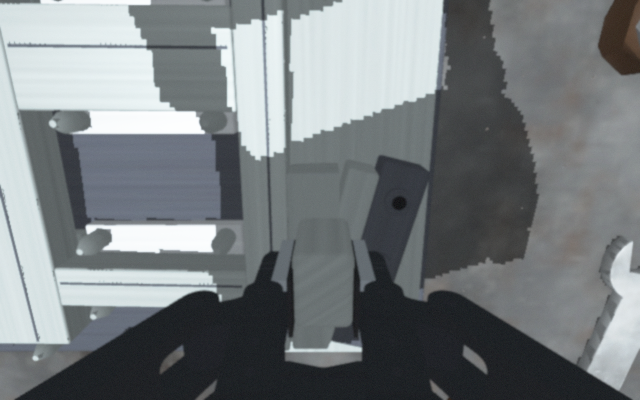

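carry_out --increments '[[[-0.1,-0.02,0,0],[-0.2,-0.05,0,0],[-0.3,-0.07,0,0],[-0.3,-0.07,0,0]]]'

```text
clock: 37.0
position: [570.4, 304.9, 44.9]
eef_rot: [3.141, -0.001, -3.078]
contact_force: [-6.5, 6.7, 3.7]
grip_width: 0.25
```

carry_out --increments '[[[-0.1,-0.02,0,0],[-0.2,-0.05,0,0],[-0.2,-0.05,0,0],[-0.2,-0.05,0,0]]]'

```text
clock: 37.4
position: [572.0, 304.7, 44.9]
eef_rot: [3.141, -0.002, -3.078]
contact_force: [-9.0, 8.1, 6.9]
grip_width: 0.253
```

carry_out --increments '[[[-0.1,-0.02,0,0],[-0.2,-0.05,0,0],[-0.2,-0.05,0,0],[-0.2,-0.05,0,0]]]'

```text
clock: 37.8
position: [573.0, 304.6, 44.9]
eef_rot: [3.141, -0.003, -3.077]
contact_force: [-15.9, 11.2, 11.4]
grip_width: 0.247
```

carry_out --increments '[[[-0.1,0,0,0],[-0.2,0,0,0],[-0.3,0,0,0],[-0.3,0,0,0],[-0.3,0,0,0]]]'

```text
clock: 38.3
position: [573.5, 304.6, 44.9]
eef_rot: [3.141, -0.008, -3.077]
contact_force: [-31.9, 10.9, 24.9]
grip_width: 0.247
```

Run:
```python
from jig import *
c=shot("wrist","w31");shot("scene","s31")
st();print(tojig([arm.get_state()['position']]))
crop("s31",190,110,340,230,5,"s31c")
```

```text
38.4 [573.5 304.6  44.9] [ 3.1413 -0.0075 -3.0771] F [-31.5  11.1  24. ] w 20.9 j [ 0.39  0.74  1.44  0.    0.97 -1.24]
[[38.0557923  81.28262016]]
```

View pics/w31.png

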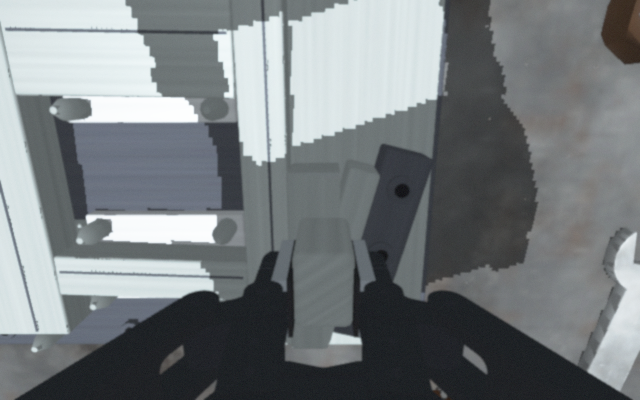

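View pics/s31c.png

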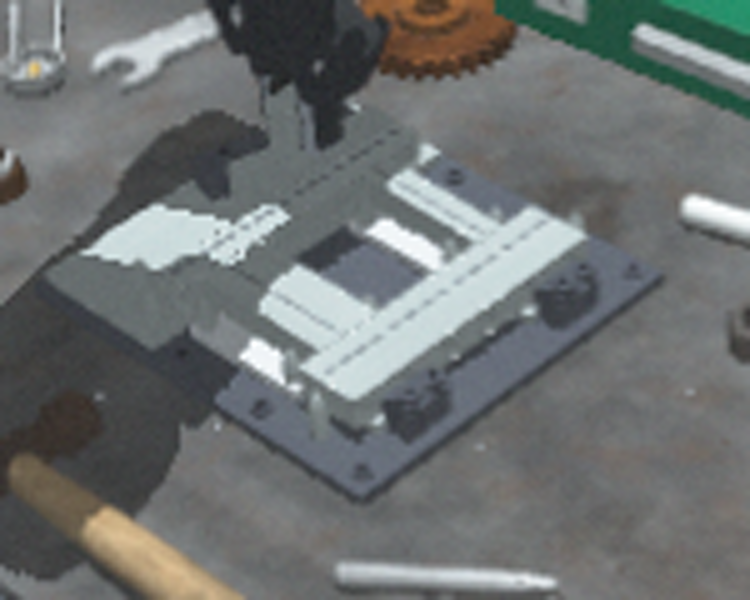

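carry_out --increments '[[[0.15,0,0,0],[0.25,0,0,0],[0.25,0,0,0]]]'

```text
clock: 38.7
position: [573.5, 304.6, 45.0]
eef_rot: [3.141, -0.003, -3.077]
contact_force: [-15.5, 10.0, 11.5]
grip_width: 0.251
```

carry_out --increments '[[[0,0,0,0],[0,0,0,0],[0,0,0,0],[0,0,-1.5,0],[0,0,-5,0],[0,0,-9,0],[0,0,-13,0],[0,0,-16,0],[0,0,-16,0],[0,0,-16,0]]]' --hand 0.1

```text
clock: 39.7
position: [575.8, 303.7, 206.1]
eef_rot: [3.141, 0.002, -3.078]
contact_force: [-0.8, -0.2, -0.9]
grip_width: 0.45
```

carry_out --increments '[[[4,-6,0,0],[4,-6,0,0],[4,-6,0,0],[4,-6,0,0],[4,-6,0,0]]]'

```text
clock: 40.2
position: [539.7, 241.8, 204.4]
eef_rot: [3.142, -0.0, -3.077]
contact_force: [0.4, 0.5, 1.6]
grip_width: 0.453
```

Run:
```python
from jig import *
c=shot("wrist","w32");shot("scene","s32");shot("top","t32")
st()
crop("w32",120,20,520,320,2,"w32c")
```

```text
40.35 [539.6 241.8 204.4] [-3.1415e+00 -3.0000e-04 -3.0769e+00] F [ 0.1 -0.4  0.1] w 38.3 j [ 0.32  0.47  1.46  0.    1.2  -1.32]
```

View pics/w32c.png

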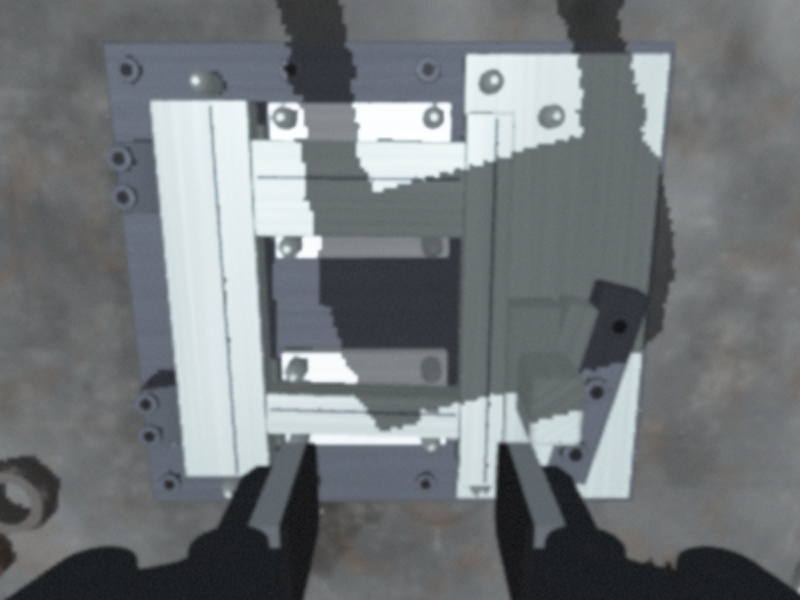

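Run:
```python
from jig import *
c=load("w32");cr=lambda a:np.array(a)/2.+[120,20]
print("wide stile",tojig(back(c,cr([(150,102),(249,101),(186,476),(268,473)]),36)).round(1).tolist())
print("narrow stile",tojig(back(c,cr([(467,113),(514,112),(457,496),(497,492)]),36)).round(1).tolist())
print("wide rail",tojig(back(c,cr([(252,141),(467,141),(254,236),(464,236)]),36)).round(1).tolist())
print("narrow rail",tojig(back(c,cr([(268,394),(458,396),(268,433),(458,437)]),36)).round(1).tolist())
print("wedge near-left top",tojig(back(c,cr([(508,305)]),38)).round(1),"lug",tojig(back(c,cr([(533,392),(583,392),(529,442),(580,442)]),76)).round(1).tolist())
print("dowels",tojig(back(c,cr([(285,118),(433,117),(290,245),(297,370)]),34)).round(1).tolist())
```

```text
wide stile [[-85.2, -85.3], [-85.6, -44.6], [83.6, -85.1], [82.0, -45.9]]
narrow stile [[-80.8, 45.0], [-81.2, 64.4], [94.2, 44.3], [92.1, 63.5]]
wide rail [[-69.8, -44.3], [-69.7, 45.3], [-30.3, -45.8], [-30.3, 44.9]]
narrow rail [[42.1, -43.7], [43.2, 43.8], [61.5, -44.8], [63.6, 44.2]]
wedge near-left top [[-0.2 64.9]] lug [[26.9, 70.7], [26.9, 90.8], [48.6, 70.2], [48.6, 91.0]]
dowels [[-79.0, -30.4], [-79.3, 31.1], [-26.2, -30.8], [31.2, -30.2]]
```

Run:
```python
from jig import *
st();print(arm.sign_off())
```

```text
40.35 [539.6 241.8 204.4] [-3.1415e+00 -3.0000e-04 -3.0769e+00] F [ 0.1 -0.4  0.1] w 38.3 j [ 0.32  0.47  1.46  0.    1.2  -1.32]
the job is handed in; nothing more can be done
None
```

The frame is in the jig and clamped, and I handed the job in at about 40 s of the 122 s allowed. `sign_off` gives no verdict.

**What I did:** The pile order meant the narrow stile had to go in first, then the wide stile, the wide rail and the narrow rail. All four were lying flat while the wedge was still about 270 mm away. I then lowered the wedge into the gap and pushed it in until it stopped moving, with about 32 N of push. After that I released it and backed the gripper off clear.

**Last checks:** I measured these in the final wrist picture, in jig coordinates.

| Part | x (mm) | y (mm) | Notes |
|---|---|---|---|
| wide stile | about -1 | -65 | home on the stops |
| narrow stile | about +4 to +6 | 54.5 | tight against the rails |
| wide rail | -50 | 0 | between its dowels, ends on both stiles |
| narrow rail | +52.5 | 0 | between its dowels, ends on both stiles |
| wedge | about 35 to 38 | 81 | tight place is x 37, y 81 |

- **Readings that disagreed:** the two ends of the narrow stile did not quite agree on its lengthways position. The near end gives +4 mm and the far end, next to a pin, gives more. The pin allows about 4 mm of play, and the limit is 8 mm. The wedge's end and its lug also gave slightly different x, but both are inside 29 to 47 mm.
- **Forces:** setting parts down peaked at about 34 N on the wrist, and I saw no contact by the gripper's body.

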